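Load the small bisque firing

ROBOT

A 7-joint arm with a two-finger parallel gripper is mounted at the origin on the work surface. World frame = base frame: x ahead of the robot, y to its left, z up, the work surface at z = 0. Lengths are in mm, angles in rad, forces in N, time in s.
With the tool pointing down it reaches from about 425 to 875 mm from the base axis. Payload 9.9 kg.
Tool frame: the origin (TCP) lies between the finger pads; the fingertips stand 19 mm ahead of it and the grasp point (between the pads) is the TCP; z points along the fingers, y is the direction in which the jaws open and shut (so a half turn about z gives the same grasp; the last joint's range is limited). The gripper opens to 85 mm and grips with 20 to 120 N. Pads are 22 mm wide; open, the fingers measure 114 mm over their backs; the gripper's body (76 mm by 85 mm) begins 54 mm behind the grasp point. The pads swing forward as they close: fully open they stand 13 mm farther back than shut.
Start: joints at [-1.198, 0.576, 0.025, 1.437, -0.015, 1.129, -0.057], TCP at [297.722, 605.798, 250.289] pointing down, gripper open.
Joint ranges: [-2.76, 2.76], [-0.34, 2.15], [-1.52, 1.57], [0.19, 2.46], [-1.09, 4.23], [0.17, 1.99], [-2.82, 2.82]. Speed limits (rad/s): [2.22, 2.22, 3.01, 3.01, 3.14, 3.14, 3.14].

INTERFACE

Orientations are given as a unit quaternion [w, x, y, z].
In Python, from station import r gives the robot as it stands.
- The arm moves only by the shell command python3 -m handwheel 'ROWS' [FORCE]. ROWS is a JSON object of lists of equal length, an entry for each row: "travel": the shift along the tool's x, y, z in cm, a list of three; "angular": the turn, a rotation vector about the tool's x, y, z in rad, a list of three; "hand": the closure in counts, from 0 (fully open) to 255 (shut). A call has 1 to 12 rows; each row shifts and turns the commanded pose from where the row before left it, along the tool's axes as they then stand; what a row does not reach is not made up. A row lasts 1/10 s, in which the tool goes at most 50 mm and 8.59 degrees, less where a joint would pass 70% of its speed; a pose out of reach is approached as far as the arm can. A call with a gripper value outside its range is refused whole. The fingers move at their own pace and stop on an object; FORCE is the grip in N (left out, the last holds). Time passes only in rows, so rows that do not move let the fingers close. It gives the time, the measured TCP pose, the force and the opening at its end, in the units of the state.
- r.read_state(): the state, without advancing time (a new reading comes with each control period).
- r.get_image(name): name is "scene" or "side" or "wrist"; returns the picture (384x512x3 uint8, blue, green, red); there is no depth.
- r.get_calibration(name): a dict with "mtx" (3x3 intrinsics, pixels), "position" and "attitude" of the camera in the world. Camera axes: x right, y up, looking along -z (the intrinsics and any distortion apply to the point x, -y, -z); pixel columns grow to the right and rows downward; lengths in mm; the calibration is good to about 2 mm. A picture is of the moment at which its call begins: read the wrist's pose just before it. get_calibration takes no time and is no camera call; for the wrist camera it gives the pose at the moment of the call.
- r.close_job(): hands the job in, once; it reports no verdict.
Trained networks look in the newest picture that a camera, given by its name, has taken for a name from the list of things; names that differ only in an ending like _2 or _b are one class to them, and where a whole thing is asked for, a point or a joint stands for the part that bears it (a point fixed in the world has none). Each returns a list of dicts, best first, with "confidence" (0 to 1); they miss things now and then, are a little off and sometimes report something else, mostly with a low value. They report only what shows in the picture. A call takes as long as a camera call.
- r.regions_of(camera, query): "region" (384x512 bool, what is visible of it) and "extent" ([left, top, width, height] in pixels, round what is visible of it).
The state is a dict: "clock": time; "joints": joint angles; "qvel": joint speeds; "joint_torque": joint torques, N m; "position": TCP position; "eef_rot": TCP orientation; "contact_force": force on the tool from outside, world axes, zero at the start; "torque": the same for the moment, N m; "grip_width": opening from 0.0 (shut) to 1.0 (fully open).
Only numpy, scipy, OpenCV 4.12 (cv2) and the standard library are available. Lean on these libraries where they do the work, as an engineer would, in place of code of your own. Each camera call takes 0.05 s, during which the arm holds its last target. There are 200 camera calls.

TASK

Load this small bisque firing: tip the mosaic tiles out of the cup into the pale firing bowl, so that every tile lies in the bowl, and stand the empty cup upright on the cork mat. Take each clay lid from the drying rack and lay it rim side down, knob up, in a setter ring of its own on the kiln board, its boss inside the ring and its disc lying flat on it. Keep the bowl upright and leave the mug, bottle and brush alone.

Things in the scene. Friction and masses are not known exactly. Their poses are not given: they have to be found in the camera images.
- cup: Plain terracotta cup, no handle, upright on the table with the tiles in it; 0.13 kg empty. Outside radius 29 mm at the foot growing evenly to 36 mm at the rim, 78 mm high, wall 3 mm, floor 5 mm. Origin: centre of its underside; z: towards the mouth. Friction is about 0.6: the tiles slide out well only when it is tipped by some 125 degrees or more.
- bowl: Pale bisque firing bowl, loose on the table, 0.45 kg. Rim radius 72 mm, foot radius 40 mm, 55 mm high, wall 5 mm, inside floor 6 mm above its underside. Origin: centre of its underside; z up.
- mat: Round flat cork mat fixed to the table, radius 65 mm, 3 mm thick, empty at the start. Origin: centre of its underside.
- board: Fixed grey kiln board lying flat, 360 (x) by 100 (y) by 12 mm. On it, in a row along its x, at -135, -45, 45 and 135 mm, stand four white setter rings, 24 mm high, outside radius 27.5 mm, inside radius 24 mm, open at the top. Origin: centre of its underside.
- rack: Fixed wooden rack, 350 (x) by 60 (y) mm, origin under its centre. Four slots at x = -135, -45, 45, 135 mm: in each a lid can stand on edge, faces to the rack's +y and -y, centre 58 mm over the table, on two blocks (tops 32 mm up, 14 to 28 mm either side of the lid's middle) between four pegs (radius 3 mm, tops 56 mm up, 23.5 mm either side, 9 mm before and behind).
- ring0 (a point): Centre of the mouth of setter ring 0, at the height of its upper edge, 36 mm above the table; z up. A lid properly seated has its boss inside the ring and its disc lying on the ring's edge, so that its origin is 5 mm above this point.
- ring1 (a point): Centre of the mouth of setter ring 1, at the height of its upper edge, 36 mm above the table; z up. A lid properly seated has its boss inside the ring and its disc lying on the ring's edge, so that its origin is 5 mm above this point.
- ring2 (a point): Centre of the mouth of setter ring 2, at the height of its upper edge, 36 mm above the table; z up. A lid properly seated has its boss inside the ring and its disc lying on the ring's edge, so that its origin is 5 mm above this point.
- ring3 (a point): Centre of the mouth of setter ring 3, at the height of its upper edge, 36 mm above the table; z up. A lid properly seated has its boss inside the ring and its disc lying on the ring's edge, so that its origin is 5 mm above this point.
- lid0: Unfired grey clay lid, 85 g: disc of radius 30 mm, 10 mm thick; on one face a knob (radius 10 mm, standing 17 mm off the disc), on the other, the rim side, a flat round boss (radius 19 mm, 8 mm high). Starts on edge in a rack slot, knob to either side; may be absent. Can be gripped across its diameter. Origin: centre of the disc's thickness; z: towards the knob.
- lid1: Unfired grey clay lid, 85 g: disc of radius 30 mm, 10 mm thick; on one face a knob (radius 10 mm, standing 17 mm off the disc), on the other, the rim side, a flat round boss (radius 19 mm, 8 mm high). Starts on edge in a rack slot, knob to either side; may be absent. Can be gripped across its diameter. Origin: centre of the disc's thickness; z: towards the knob.
- lid2: Unfired grey clay lid, 85 g: disc of radius 30 mm, 10 mm thick; on one face a knob (radius 10 mm, standing 17 mm off the disc), on the other, the rim side, a flat round boss (radius 19 mm, 8 mm high). Starts on edge in a rack slot, knob to either side; may be absent. Can be gripped across its diameter. Origin: centre of the disc's thickness; z: towards the knob.
- lid3: Unfired grey clay lid, 85 g: disc of radius 30 mm, 10 mm thick; on one face a knob (radius 10 mm, standing 17 mm off the disc), on the other, the rim side, a flat round boss (radius 19 mm, 8 mm high). Starts on edge in a rack slot, knob to either side; may be absent. Can be gripped across its diameter. Origin: centre of the disc's thickness; z: towards the knob.
- tile0: Chunky grey mosaic tile 16 x 16 x 13 mm, 12 g, starts in the cup; possibly absent. Origin: centre of its 16 x 16 mm underside; z along its 13 mm thickness.
- tile1: Chunky grey mosaic tile 16 x 16 x 13 mm, 12 g, starts in the cup; possibly absent. Origin: centre of its 16 x 16 mm underside; z along its 13 mm thickness.
- tile2: Chunky grey mosaic tile 16 x 16 x 13 mm, 12 g, starts in the cup; possibly absent. Origin: centre of its 16 x 16 mm underside; z along its 13 mm thickness.
- tile3: Chunky grey mosaic tile 16 x 16 x 13 mm, 12 g, starts in the cup; possibly absent. Origin: centre of its 16 x 16 mm underside; z along its 13 mm thickness.
- tile4: Chunky grey mosaic tile 16 x 16 x 13 mm, 12 g, starts in the cup; possibly absent. Origin: centre of its 16 x 16 mm underside; z along its 13 mm thickness.
- tile5: Chunky grey mosaic tile 16 x 16 x 13 mm, 12 g, starts in the cup; possibly absent. Origin: centre of its 16 x 16 mm underside; z along its 13 mm thickness.
- tile6: Chunky grey mosaic tile 16 x 16 x 13 mm, 12 g, starts in the cup; possibly absent. Origin: centre of its 16 x 16 mm underside; z along its 13 mm thickness.
- tile7: Chunky grey mosaic tile 16 x 16 x 13 mm, 12 g, starts in the cup; possibly absent. Origin: centre of its 16 x 16 mm underside; z along its 13 mm thickness.
- mug: Bystander: grey clay mug, radius 42 mm, 95 mm high, handle at its +y, loose. Origin: centre of its underside.
- bottle: Bystander: amber bottle, radius 32 mm, 190 mm high, loose. Origin: centre of its underside.
- brush: Bystander: brush lying on the table, about 200 mm long, loose; its x axis runs along it.

How it is judged (in metres and radians):
On the way:
1. the cup is tipped over the bowl, its mouth pointing downwards, off the table (angle between cup's own z axis and vertical above 1.6 rad and horizontal distance between cup and bowl below 0.16 m and height (world z) of cup above 0.07 m), for 0.1 s.
At the end, for the whole second after the job is handed in: Tiles in the bowl (65 mm of its axis, under 60 mm up), bowl level (0.15 rad); cup upright (0.12 rad) on the mat, 50 mm of its centre; lids knob up in rings, 9 mm of the axis, level (0.12 rad), origin 2 to 8 mm above the ring's edge; all at rest (((horizontal distance between lid0 and ring0 below 0.009 m and z of lid0 in the frame of ring0 between 0.002 and 0.008 m) or (horizontal distance between lid0 and ring1 below 0.009 m and z of lid0 in the frame of ring1 between 0.002 and 0.008 m) or (horizontal distance between lid0 and ring2 below 0.009 m and z of lid0 in the frame of ring2 between 0.002 and 0.008 m) or (horizontal distance between lid0 and ring3 below 0.009 m and z of lid0 in the frame of ring3 between 0.002 and 0.008 m)) and angle between each of lid0, lid1, lid2, lid3, cup's own z axis and vertical below 0.12 rad and linear speed of each of lid0, lid1, lid2, lid3, cup below 0.03 m/s and ((horizontal distance between lid1 and ring0 below 0.009 m and z of lid1 in the frame of ring0 between 0.002 and 0.008 m) or (horizontal distance between lid1 and ring1 below 0.009 m and z of lid1 in the frame of ring1 between 0.002 and 0.008 m) or (horizontal distance between lid1 and ring2 below 0.009 m and z of lid1 in the frame of ring2 between 0.002 and 0.008 m) or (horizontal distance between lid1 and ring3 below 0.009 m and z of lid1 in the frame of ring3 between 0.002 and 0.008 m)) and ((horizontal distance between lid2 and ring0 below 0.009 m and z of lid2 in the frame of ring0 between 0.002 and 0.008 m) or (horizontal distance between lid2 and ring1 below 0.009 m and z of lid2 in the frame of ring1 between 0.002 and 0.008 m) or (horizontal distance between lid2 and ring2 below 0.009 m and z of lid2 in the frame of ring2 between 0.002 and 0.008 m) or (horizontal distance between lid2 and ring3 below 0.009 m and z of lid2 in the frame of ring3 between 0.002 and 0.008 m)) and ((horizontal distance between lid3 and ring0 below 0.009 m and z of lid3 in the frame of ring0 between 0.002 and 0.008 m) or (horizontal distance between lid3 and ring1 below 0.009 m and z of lid3 in the frame of ring1 between 0.002 and 0.008 m) or (horizontal distance between lid3 and ring2 below 0.009 m and z of lid3 in the frame of ring2 between 0.002 and 0.008 m) or (horizontal distance between lid3 and ring3 below 0.009 m and z of lid3 in the frame of ring3 between 0.002 and 0.008 m)) and horizontal distance between each of tile0, tile1, tile2, tile3, tile4, tile5, tile6, tile7 and bowl below 0.065 m and z of tile0 in the frame of bowl between 0 and 0.06 m and linear speed of each of tile0, tile1, tile2, tile3, tile4, tile5, tile6, tile7 below 0.05 m/s and z of tile1 in the frame of bowl between 0 and 0.06 m and z of tile2 in the frame of bowl between 0 and 0.06 m and z of tile3 in the frame of bowl between 0 and 0.06 m and z of tile4 in the frame of bowl between 0 and 0.06 m and z of tile5 in the frame of bowl between 0 and 0.06 m and z of tile6 in the frame of bowl between 0 and 0.06 m and z of tile7 in the frame of bowl between 0 and 0.06 m and angle between bowl's own z axis and vertical below 0.15 rad and horizontal distance between cup and mat below 0.05 m and height (world z) of cup below 0.008 m); the robot touches nothing.
It fails at once if the mug is pushed more than 4 cm (distance of mug from where it was at the start of the episode above 0.04 m).
It fails at once if the bottle is pushed more than 4 cm (distance of bottle from where it was at the start of the episode above 0.04 m).
It fails at once if the brush is pushed more than 4 cm (distance of brush from where it was at the start of the episode above 0.04 m).
It fails at once if the bowl is tipped over (angle between bowl's own z axis and vertical above 0.8 rad).
Of lid0, lid1, lid2, lid3 only 3 to 4 are there at a start; the rules pass over those that are not, and their reading is None.
Of tile4, tile5, tile6, tile7 only 1 to 4 are there at a start; the rules pass over those that are not, and their reading is None.
At some moment in a run one of cup, bowl may be knocked a few centimetres aside while the robot is not near it.
It also fails if it takes over 192 s, if anything falls off the work surface, if the arm or the gripper's body presses on something with over 40 N, if the wrist force passes 120 N, or if a joint passes its speed limit or range.

## Working session

There is one attempt and no reset: what is moved stays moved. The work goes in short steps, Python scripts to look and compute and a shell command to move; the robot and the scene stay as the last step left them, time stands still between calls to the robot, and variables do not carry over. Pictures are saved under pics/ and viewed, about 12 in all and at most 16, crops included, and the job is handed in when it is done.

```bash
ls; mkdir -p pics
python3 - <<'E'
from station import r
import cv2, numpy as np
print(r.read_state())
for n in ("scene","side","wrist"):
    im=r.get_image(n); cv2.imwrite(f"pics/a_{n}.png",im)
    c=r.get_calibration(n); print(n,c)
E
```

```text
pics
{'clock': 0.0, 'joints': array([-1.19775498,  0.57651979,  0.02483491,  1.4379358 , -0.0150217 ,
        1.12901999, -0.05649566]), 'qvel': array([ 0.0002231 ,  0.00169396,  0.00029748,  0.00081631,  0.00053222,
        0.00021574, -0.00083757]), 'joint_torque': array([-1.83040607e-03, -7.65739846e+01,  2.24940531e+00, -2.85961711e+01,
        1.52715971e-02,  1.25060274e-02, -8.77512377e-06]), 'position': array([297.54139631, 605.38889559, 249.44091011]), 'eef_rot': array([-1.60904886e-04,  2.26421662e-01,  9.74029009e-01, -8.33996666e-04]), 'contact_force': array([0.2697271 , 0.4977118 , 0.05858627]), 'torque': array([ 0.01408211,  0.00290384, -0.00323356]), 'grip_width': 0.9990562416835139}
scene {'mtx': array([[411.09549959,   0.        , 249.3839177 ],
       [  0.        , 411.09549959, 194.05235943],
       [  0.        ,   0.        ,   1.        ]]), 'position': array([1019.03294202, -436.85143638,  918.80077245]), 'attitude': array([0.85656724, 0.2678323 , 0.12993656, 0.42151503])}
side {'mtx': array([[471.27995133,   0.        , 257.66814942],
       [  0.        , 471.27995133, 195.69537844],
       [  0.        ,   0.        ,   1.        ]]), 'position': array([  167.65842061, -1003.55291738,  1096.65347926]), 'attitude': array([ 0.90219661,  0.37873774, -0.07744263, -0.19131558])}
wrist {'mtx': array([[299.66110979,   0.        , 263.56594526],
       [  0.        , 299.66110979, 193.3317634 ],
       [  0.        ,   0.        ,   1.        ]]), 'position': array([230.09835796, 638.92355265, 372.88665662]), 'attitude': array([ 0.83922671, -0.12779936, -0.07844178,  0.52269757])}
```

View pics/a_scene.png

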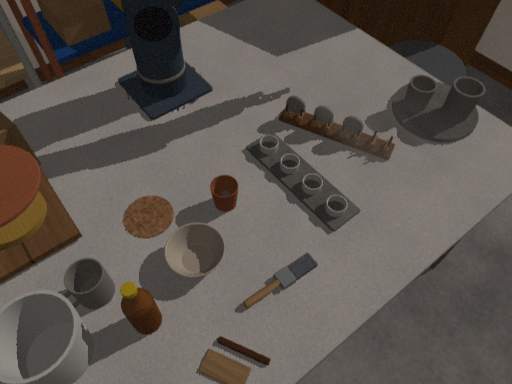

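View pics/a_side.png

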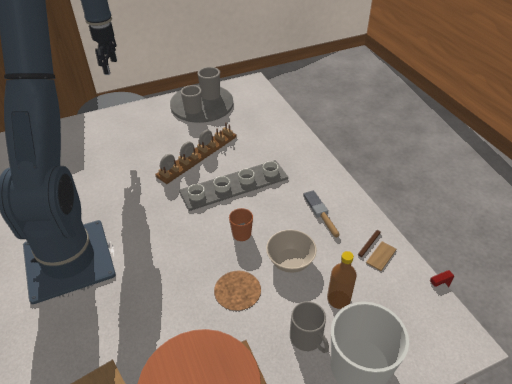

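The scene shows three lids in the rack (scene px (295,103), (323,115), (352,126); the fourth slot is empty), the board with four rings, cup (225,193), bowl (195,250) and mat (148,215). Next I measure them.

```bash
cat > h.py <<'E'
from station import r
import cv2, numpy as np
from scipy.spatial.transform import Rotation as R
from scipy.optimize import least_squares
def rot(q): return R.from_quat(np.array(q)[[1,2,3,0]])
def proj(c,P):
    p=rot(c["attitude"]).inv().apply(np.atleast_2d(P)-c["position"])*[1,-1,-1]
    return p[:,:2]/p[:,2:]*[c["mtx"][0,0],c["mtx"][1,1]]+c["mtx"][:2,2]
def ray(c,uv,z):
    uv=np.atleast_2d(uv); d=np.c_[(uv-c["mtx"][:2,2])/[c["mtx"][0,0],c["mtx"][1,1]],np.ones(len(uv))]*[1,-1,-1]
    d=rot(c["attitude"]).apply(d); o=c["position"]; return o+d*((z-o[2])/d[:,2])[:,None]
t=np.linspace(0,2*np.pi,48,endpoint=False)
def circ(rad,z,x=0,y=0): return np.c_[x+rad*np.cos(t),y+rad*np.sin(t),0*t+z]
def box(a,b,z): return np.array([[i*a/2,j*b/2,k] for i in(-1,1) for j in(-1,1) for k in(0,z)],float)
M=dict(cup=np.r_[circ(29,0),circ(36,78)],bowl=np.r_[circ(40,0),circ(72,55)],mat=np.r_[circ(65,0),circ(65,3)],
  board=np.r_[box(360,100,12)]+0.,mug=np.r_[circ(42,0),circ(42,95)],bottle=np.r_[circ(32,0),circ(32,120),circ(12,190)])
def feat(uv):
    h=cv2.convexHull(uv.astype(np.float32))[:,0]; m=cv2.moments(h)
    return np.r_[m["m10"]/m["m00"],m["m01"]/m["m00"],h.min(0),h.max(0)]
def hullpts(mask):
    n,l,s,_=cv2.connectedComponentsWithStats(mask.astype(np.uint8)); k=1+s[1:,4].argmax()
    v,u=np.nonzero(l==k); p=np.r_[np.c_[u-.5,v-.5],np.c_[u+.5,v+.5],np.c_[u-.5,v+.5],np.c_[u+.5,v-.5]]
    return p
def fit(obs,model,x0):  # obs: list of (calib, region)
    F=[(c,feat(hullpts(m))) for c,m in obs]
    def f(x):
        P=model.copy()
        if len(x)>2: P=R.from_euler('z',x[2]).apply(P)
        P=P+[x[0],x[1],0]
        return np.concatenate([feat(proj(c,P))-g for c,g in F])
    s=least_squares(f,x0,loss='soft_l1',x_scale=[10,10,.05][:len(x0)],diff_step=1e-4); return s.x,f(s.x)
def find(cam,q,k=3):
    o=r.regions_of(cam,q); return o[:k]
E
cat > m1.py <<'E'
from h import *
np.set_printoptions(precision=1,suppress=True)
C={n:r.get_calibration(n) for n in("scene","side")}
for n in C: r.get_image(n)
for q in ("cup","bowl","mat","board","mug","bottle","brush","rack","lid0"):
    obs=[]
    for n in C:
        o=r.regions_of(n,q)
        print(q,n,[(round(d["confidence"],2),[int(v) for v in d["extent"]]) for d in o[:5]])
        if o: obs.append((C[n],o[0]["region"]))
    if q in M and obs:
        v,u=np.nonzero(obs[0][1]); g=ray(obs[0][0],[u.mean(),v.mean()],20)[0,:2]
        x,res=fit(obs,M[q],np.r_[g,[-0.0]] if q=="board" else g); print("  FIT",q,x[:2],x[2:]*1000,"res",res)
    else:
        for c,m in obs:
            v,u=np.nonzero(m);print("   at z0",ray(c,[u.mean(),v.mean()],15)[0])
E
python3 m1.py
```

```text
cup scene [(0.64, [208, 178, 28, 35])]
cup side [(0.83, [229, 206, 25, 36])]
  FIT cup [ 500.7 -113.4] [] res [ 0.6 -0.7 -0.5 -0.7  1.1 -0.1  0.3  0.4  0.2  1.2  0.6  0.6]
bowl scene []
bowl side [(0.97, [265, 230, 52, 40])]
  FIT bowl [ 588.6 -266.5] [] res [-0.1  0.1 -0.4  0.3  0.6 -0.4]
mat scene [(0.6, [123, 196, 50, 39])]
mat side [(0.98, [212, 271, 49, 38])]
  FIT mat [ 412.1 -297.4] [] res [ 0.2 -0.8 -0.1 -1.   0.3 -0.1  0.6  0.3  0.2  0.6  0.4  0.1]
board scene []
board side [(0.72, [177, 160, 110, 48])]
  FIT board [560.5  99.7] [0.] res [-0.3  0.1 -0.3  0.   0.6 -0.2]
mug scene [(0.93, [64, 258, 49, 49])]
mug side [(0.56, [290, 302, 40, 49])]
  FIT mug [ 521.1 -499.6] [] res [ 0.6 -0.4 -1.1  0.4  0.   0.5 -0.4 -0.7  1.   1.  -1.2 -0.5]
bottle scene [(0.71, [121, 280, 42, 53])]
bottle side [(0.65, [325, 248, 29, 64])]
  FIT bottle [ 651.6 -435.7] [] res [ 0.6 -0.3  0.6 -0.   0.2 -0.1  0.1  1.1  0.1  0.8  0.2  0.7]
brush scene [(0.88, [243, 255, 76, 54])]
brush side [(0.62, [302, 189, 36, 45])]
   at z0 [ 766.2 -137.2   15. ]
   at z0 [ 760.3 -136.5   15. ]
rack scene [(0.33, [122, 194, 51, 42])]
rack side [(0.73, [156, 126, 78, 56])]
   at z0 [ 424.1 -302.1   15. ]
   at z0 [488.7 285.8  15. ]
lid0 scene [(0.71, [343, 118, 20, 18]), (0.59, [317, 105, 14, 19]), (0.58, [285, 93, 17, 22])]
lid0 side [(0.74, [156, 153, 20, 15]), (0.67, [198, 128, 14, 16]), (0.44, [177, 143, 16, 13])]
   at z0 [515.8 350.7  15. ]
   at z0 [382.5 294.5  15. ]
```

View pics/a_wrist.png

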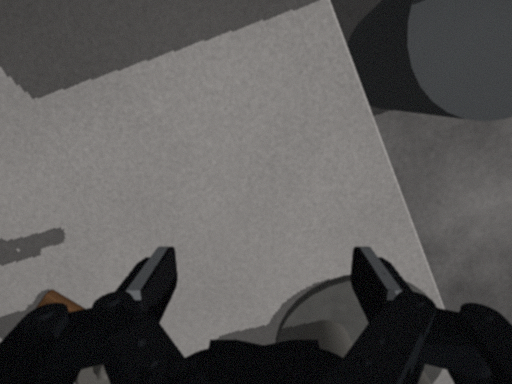

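Masks agree with the sizes. In the wrist view only table and fingers show. I move the wrist camera over the rack and board.

```bash
python3 -m handwheel '{"travel":[[-3.76,-2.25,-0.45],[-3.76,-2.25,-0.45],[-3.76,-2.25,-0.45],[-3.76,-2.25,-0.45],[-3.76,-2.25,-0.45],[-3.76,-2.25,-0.45],[-3.76,-2.25,-0.45],[-3.76,-2.25,-0.45],[-3.76,-2.25,-0.45],[-3.76,-2.25,-0.45],[-3.76,-2.25,-0.45],[0,0,0]],"angular":[[0,0,0],[0,0,0],[0,0,0],[0,0,0],[0,0,0],[0,0,0],[0,0,0],[0,0,0],[0,0,0],[0,0,0],[0,0,0],[0,0,0]],"hand":[0,0,0,0,0,0,0,0,0,0,0,0]}'
python3 - <<'E'
from h import *
np.set_printoptions(precision=3,suppress=True)
s=r.read_state(); print(s["joints"],s["position"],s["eef_rot"])
c=r.get_calibration("wrist"); print(c["position"],rot(c["attitude"]).apply([0,0,-1]))
cv2.imwrite("pics/b_wrist.png",r.get_image("wrist"))
for q in("rack","board","lid0"):
    print(q,[(round(d["confidence"],2),[int(v) for v in d["extent"]]) for d in r.regions_of("wrist",q)])
E
```

```text
clock: 2.35
position: [563.3, 194.0, 300.6]
eef_rot: [0.002, 0.231, 0.973, -0.001]
contact_force: [-0.2, 0.1, 0.2]
grip_width: 0.998
[-0.48   0.417  0.102  1.583 -0.041  1.142  0.735] [563.299 193.974 300.586] [ 0.002  0.231  0.973 -0.001]
[495.728 228.257 423.538] [ 0.267 -0.137 -0.954]
rack []
board [(0.86, [102, 45, 185, 245])]
lid0 [(0.93, [328, 76, 43, 42]), (0.66, [206, 0, 42, 8]), (0.61, [264, 27, 48, 36])]
```

View pics/b_wrist.png

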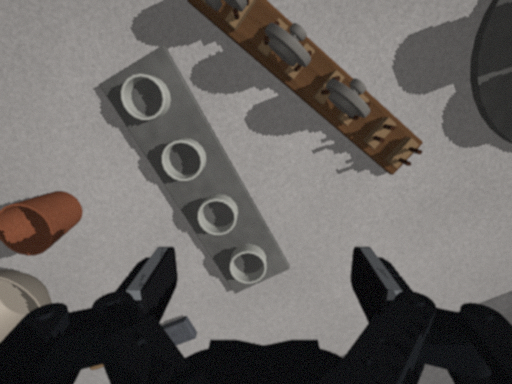

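The board's four rings show at (145,97), (184,160), (217,215), (248,264); lids at (237,5), (288,45), (347,97), empty slot at (385,140). Knobs of the last two face up-right.

```bash
cat > m2.py <<'E'
from h import *
np.set_printoptions(precision=1,suppress=True)
c=r.get_calibration("wrist"); im=cv2.imread("pics/b_wrist.png"); g=cv2.cvtColor(im,cv2.COLOR_BGR2GRAY)
import sys
ring=np.r_[circ(27.5,36),circ(27.5,12)]
P=[]
for uv in [(145,97),(184,160),(217,215),(248,264)]:
    u,v=uv; w=34; m=np.zeros_like(g); cv2.circle(m,uv,w,255,-1)
    b=((g>np.percentile(g[m>0],72))&(m>0)).astype(np.uint8)
    b=cv2.morphologyEx(b,cv2.MORPH_OPEN,np.ones((2,2)))
    x,res=fit([(c,b>0)],ring,ray(c,uv,30)[0,:2]); P.append(x); print("ring",x,res)
P=np.array(P); d=P[-1]-P[0]; print("spacing",np.linalg.norm(np.diff(P,axis=0),axis=1),"centre",P.mean(0),"dir",np.degrees(np.arctan2(d[1],d[0])))
for q,uv in [("l",(288,45)),("l",(347,97)),("first",(237,3))]: print("lid px->z58",ray(c,uv,58)[0])
r.get_image("scene");r.get_image("side")
C={n:r.get_calibration(n) for n in("scene","side")}
for n in C:
    for q in("board","rack","lid0","bowl"):
        for d in r.regions_of(n,q)[:4]:
            p=hullpts(d["region"]); f=feat(p)
            if q=="lid0": print(n,q,round(d["confidence"],2),f[:2],ray(C[n],f[:2],58)[0])
            elif q=="bowl": print(n,q,fit([(C[n],d["region"])],M["bowl"],[588,-266]))
            elif q=="board":
                for y0 in(-.5,.5,-1): print(n,q,*fit([(C[n],d["region"])],M[q],[560,100,y0]))
            else: print(n,q,f)
E
python3 m2.py
```

```text
ring [423.6 105.2] [ 0.1 -0.   0.1  0.1 -0.2 -0.1]
ring [513.8 107.7] [-0.  -0.1  0.8  0.7 -0.8 -0.6]
ring [603.6 110.3] [-0.3 -0.3  0.7  0.6 -0.3 -0.3]
ring [710.6 110.5] [  0.   -0.1   4.8   8.4 -10.1  -4.2]
spacing [ 90.2  89.9 107. ] centre [562.9 108.4] dir 1.072840712403058
lid px->z58 [450.7 285.6  58. ]
lid px->z58 [530.5 324.1  58. ]
lid px->z58 [389.8 253.8  58. ]
scene board [560.7  94.6   0. ] [-0.5 -0.2 -0.2 -1.   0.9  0.8]
scene board [560.6  94.5   0. ] [-0.5 -0.2 -0.2 -1.   0.8  0.8]
scene board [573.8 106.5  -1.4] [-1.1  0.2  2.2  1.9 -0.2 -1. ]
scene board [334.1 278.2  -2.2] [ -0.   -0.  -48.4  -4.7  50.6   4.1]
scene board [331.6 280.6   0.9] [  0.   -0.8 -48.3  -5.4  50.6   3.3]
scene board [332.6 280.4   0.9] [  0.2  -0.6 -48.1  -5.2  50.8   3.6]
scene rack [339.4 132.6 278.5 106.5 394.5 159.5]
scene rack [295.4 104.5 285.5  95.5 305.5 113.5]
scene lid0 0.65 [295.7 104.9] [377.2 236.9  58. ]
scene lid0 0.62 [353.  124.7] [539.4 314.1  58. ]
scene lid0 0.6 [323.2 114.5] [457.  274.3  58. ]
scene bowl (array([ 447.5, -305.6]), array([ 0. , -0.3, -4.5, -4.2,  4.6,  3.7], dtype=float32))
scene bowl (array([ 592.9, -267.4]), array([-0.2, -0.1, -0.3, -0.2,  0.5,  0.2], dtype=float32))
side board [555.5 101.5  -0.8] [ 1.6  0.  -1.1 -0.2 -0.1  0. ]
side board [560.9  99.2  -0. ] [ 0.  -0.  -1.1 -0.3  1.1  0.1]
side board [555.5 101.5  -0.8] [ 1.6  0.  -1.1 -0.2 -0.1  0. ]
side rack [194.6 155.3 155.5 125.5 234.5 183.5]
side lid0 0.75 [186.5 149. ] [456.1 280.3  58. ]
side lid0 0.51 [166.6 161.7] [373.6 242.1  58. ]
side lid0 0.49 [205.2 136.6] [539.5 320.6  58. ]
side bowl (array([ 589.4, -265.4]), array([-0.2, -0.2, -0.4, -0.1,  0.6,  0.3], dtype=float32))
side bowl (array([461.9, 300.4]), array([  0. ,  -0.2, -13.6,  -6.9,  13.3,   8.6], dtype=float32))
```

```bash
cat > snap.py <<'E'
from h import *
import sys,pickle,time
def snap(name,save=True):
    s=r.read_state(); c=r.get_calibration("wrist"); im=r.get_image("wrist"); cv2.imwrite(f"pics/{name}.png",im)
    pickle.dump((s,c,im),open(f"{name}.pkl","wb")); return s,c,im
if __name__=="__main__":
    np.set_printoptions(precision=4,suppress=True)
    s,c,im=snap(sys.argv[1]); print(s["clock"],s["joints"],s["position"],s["eef_rot"],c["position"],c["attitude"])
E
python3 snap.py v0
python3 -m handwheel '{"travel":[[3.57,-1.8,0],[3.57,-1.8,0],[0,0,0],[0,0,0],[0,0,0],[0,0,0],[0,0,0],[0,0,0],[0,0,0]],"angular":[[0,0,0],[0,0,0],[0,0,0.13],[0,0,0.13],[0,0,0.13],[0,0,0.13],[0,0,0.13],[0,0,0],[0,0,0]],"hand":[0,0,0,0,0,0,0,0,0]}'
python3 snap.py v1
python3 -m handwheel '{"travel":[[-2,-4,0],[-2,-4,0],[-2,-4,0],[0,0,0],[0,0,0],[0,0,0],[0,0,0],[0,0,0],[0,0,0],[0,0,0],[0,0,0],[0,0,0]],"angular":[[0,0,0.13],[0,0,0.13],[0,0,0.13],[0,0,0.13],[0,0,0.13],[0,0,0.13],[0,0,0.13],[0,0,0.13],[0,0,0.13],[0,0,0.13],[0,0,0],[0,0,0]],"hand":[0,0,0,0,0,0,0,0,0,0,0,0]}'
python3 snap.py v2
python3 - <<'E'
import cv2,numpy as np
cv2.imwrite("pics/v12.png",np.vstack([cv2.imread("pics/v1.png")[:300],cv2.imread("pics/v2.png")[:300]]))
E
```

```text
3.05 [-0.4873  0.417   0.0957  1.5853 -0.0426  1.1413  0.7322] [559.6577 201.4413 299.8133] [0.     0.2263 0.9741 0.    ] [492.1145 234.6764 423.0443] [ 0.8392 -0.1274 -0.079   0.5227]
clock: 4.0
position: [479.8, 200.5, 299.8]
eef_rot: [0.0, 0.524, 0.852, 0.0]
contact_force: [0.1, -0.2, -0.2]
grip_width: 0.998
4.0 [-0.6515  0.3059  0.2245  1.7712 -0.0763  1.0728  0.0674] [479.7726 200.5295 299.8246] [0.0001 0.5239 0.8518 0.    ] [446.0051 267.9866 423.0617] [ 0.9617 -0.1461 -0.0345  0.2292]
clock: 5.25
position: [386.6, 105.0, 299.9]
eef_rot: [0.0, 0.932, 0.362, 0.0]
contact_force: [0.6, -0.0, -1.1]
grip_width: 1.004
5.25 [-0.7565  0.1182  0.4259  2.0286 -0.0577  1.0059 -1.1329] [386.626  104.9555 299.8632] [0.     0.9323 0.3617 0.0001] [442.9388 155.8738 423.1145] [ 0.9045 -0.1375  0.0605 -0.399 ]
```

View pics/v12.png

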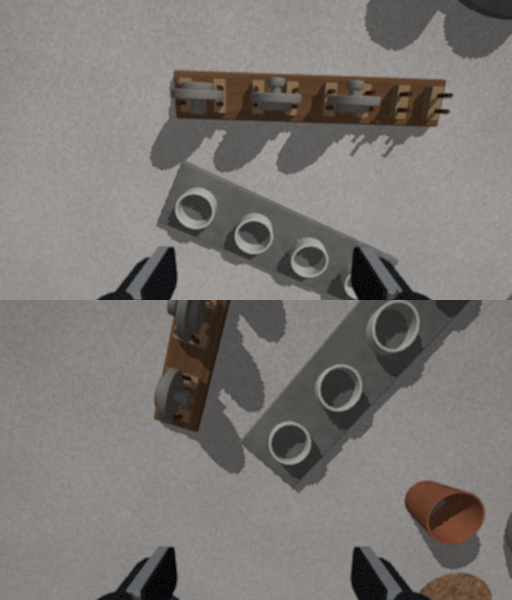

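The earlier offset came from taking the pose before the arm had settled. In v1 the lids sit at (198,92), (276,98), (353,101): the first has its knob towards the board, the other two away from it. Now a joint fit.

```bash
cat > m3.py <<'E'
from h import *
import pickle
np.set_printoptions(precision=2,suppress=True)
V={n:pickle.load(open(n+".pkl","rb")) for n in("v0","v1","v2")}
ring=np.r_[circ(27.5,36),circ(27.5,12)]
seeds=[(425,100),(515,100),(605,100),(694,100)]
vis={"v0":[0,1,2],"v1":[0,1,2],"v2":[0,1,2]}
out=[]
for k,sd in enumerate(seeds[:3]):
    obs=[]
    for n,(s,c,im) in V.items():
        g=cv2.cvtColor(im,cv2.COLOR_BGR2GRAY); hull=cv2.convexHull(proj(c,np.r_[circ(34,36),circ(34,12)]+[*sd,0]).astype(np.int32))
        m=np.zeros_like(g); cv2.fillConvexPoly(m,hull,255)
        b=(g>np.percentile(g[m>0],65))&(m>0); obs.append((c,cv2.morphologyEx(b.astype(np.uint8),cv2.MORPH_OPEN,np.ones((3,3)))>0))
        x,res=fit([obs[-1]],ring,sd); print(k,n,x,res)
    x,res=fit(obs,ring,sd); out.append(x); print(k,"ALL",x)
s,c,im=V["v1"]
print("lids v1",ray(c,[(198,92),(276,98),(353,101)],62)[:,:2])
E
python3 m3.py
```

```text
0 v0 [425.59  95.81] [-0.17 -0.23  0.2   0.36 -0.03 -0.15]
0 v1 [426.03  95.59] [-0.14  0.01 -0.22 -0.15  0.4   0.16]
0 v2 [426.23  96.05] [ 0.02  0.03 -0.02  0.4  -0.   -0.45]
0 ALL [425.91  95.81]
1 v0 [516.89  97.68] [ 0.25  0.12  0.12  0.17 -0.41 -0.33]
1 v1 [516.92  97.24] [-0.1  -0.12  0.14 -0.21 -0.05  0.35]
1 v2 [516.87  98.11] [-0.35 -0.15  1.17  1.71 -0.43 -1.43]
1 ALL [516.86  97.67]
2 v0 [607.05  98.92] [-0.09 -0.18  0.5   0.11 -0.41  0.05]
2 v1 [607.27  98.99] [-0.16 -0.18 -0.51  0.18  0.72  0.02]
2 v2 [607.21  99.16] [-0.35  0.27  0.82 -2.37 -0.29  1.22]
2 ALL [607.16  99.02]
lids v1 [[375.   242.07]
 [457.51 276.44]
 [538.16 313.49]]
```

```bash
cat > kin.py <<'E'
from h import *
import pickle,glob
def fk(q,p):
    b1,d1,L1,e1,L2,e2,Lt,b7=p[:8]
    T=R.from_euler('z',S[0]*q[0]+b1); o=np.array([0,0,d1])
    T=T*R.from_euler('y',q[1])*R.from_euler('z',S[1]*q[2]); o=o+T.apply([e1,0,L1])
    T=T*R.from_euler('y',q[3])*R.from_euler('z',S[2]*q[4]); o=o+T.apply([e2,0,L2])
    T=T*R.from_euler('y',q[5])*R.from_euler('z',S[3]*q[6]+b7); o=o+T.apply([0,0,Lt]); return o,T
S=[1,1,1,1]
D=[]
for f in sorted(glob.glob("v*.pkl")):
    s=pickle.load(open(f,"rb"))[0]; D.append((s["joints"],s["position"],s["eef_rot"]))
D.append(([-1.19775,.57652,.02483,1.43794,-.01502,1.12902,-.0565],[297.54,605.39,249.44],[-.00016,.22642,.97403,-.0008]))
if __name__=="__main__":
    import itertools
    np.set_printoptions(precision=3,suppress=True); best=[]
    for S[:] in itertools.product([1,-1],repeat=4):
      for b1 in(0,2.3,-2.3):
       for b7 in (0,1.5,-1.5,3):
        def f(p):
            e=[]
            for q,x,w in D:
                o,T=fk(q,p); e+=[(o-x)/100,(T.inv()*rot(w)).as_rotvec()]
            return np.concatenate(e+[np.array(p[[3,5]])/1000])
        s=least_squares(f,[b1,350,350,0,350,0,200,b7]); best.append((s.cost,tuple(S),s.x,np.abs(f(s.x)).max()))
    best.sort(key=lambda b:b[0])
    for b in best[:4]: print(b)
    v=pickle.load(open("v1.pkl","rb")); P=ray(v[1],[(176,70),(445,80),(178,117),(438,126)],25); print(P)
    for i in(0,2): print(np.degrees(np.arctan2(*(P[i+1]-P[i])[1::-1])))
E
python3 kin.py
```

```text
(np.float64(0.011091418849225926), (-1, -1, -1, -1), array([   -0.08 , -3473.161,   552.   ,    10.813,   405.494,    18.309,
       -3458.102,     1.491]), np.float64(0.11839247472649206))
(np.float64(0.011091418849231918), (-1, -1, -1, -1), array([   -0.08 , -3473.16 ,   552.   ,    10.813,   405.494,    18.309,
       -3458.101,     1.491]), np.float64(0.11839247129476789))
(np.float64(0.011091418849253383), (-1, -1, -1, -1), array([   -0.08 , -3473.134,   552.   ,    10.813,   405.494,    18.309,
       -3458.074,     1.491]), np.float64(0.11839249381487008))
(np.float64(0.011091418849253753), (-1, -1, -1, -1), array([   -0.08 , -3473.138,   552.   ,    10.813,   405.494,    18.309,
       -3458.078,     1.491]), np.float64(0.11839246612751282))
[[333.396 250.886  25.   ]
 [636.534 391.055  25.   ]
 [356.705 199.636  25.   ]
 [662.666 341.484  25.   ]]
24.815437639716745
24.87310061073121
```

```bash
cat > kin2.py <<'E'
from kin import *
import kin
kin.S[:]=[-1,-1,-1,-1]
def fitk(free=False):
    def f(p):
        e=[]
        for q,x,w in D:
            o,T=fk(np.array(q)+np.r_[0,p[8:13],0],p); e+=[(o-x)/100,(T.inv()*rot(w)).as_rotvec()]
        return np.concatenate(e+[(p[[1,6]]-[330,230])/1e4,p[[3,5]]/1e4,p[8:13]*.01])
    s=least_squares(f,np.r_[-.08,330,552,10,405,18,230,1.49,0,0,0,0,0]); return s.x,f(s.x)
if __name__=="__main__":
    np.set_printoptions(precision=3,suppress=True)
    x,e=fitk(); print(x); print(e[:6*len(D)].reshape(-1,6))
E
python3 kin2.py
```

```text
[ -0.073   9.498 583.729  80.083 374.878 -46.944  97.238   1.515  -0.121
  -0.011   0.216   0.027  -0.099]
[[-0.005  0.002  0.002 -0.005  0.01  -0.001]
 [ 0.008 -0.012  0.     0.001 -0.002 -0.005]
 [-0.006  0.018 -0.    -0.026 -0.005  0.003]
 [ 0.003  0.    -0.001  0.004  0.016  0.003]]
```

```bash
python3 -m handwheel '{"travel":[[-1.2,4.3,0],[-1.2,4.3,0],[-1.2,4.3,0],[0,0,0],[0,0,0],[0,0,0],[0,0,0],[0,0,0],[0,0,0],[0,0,0],[0,0,0],[0,0,0]],"angular":[[0,0,0],[0,0,0],[0,0,0],[0,0,0.13],[0,0,0.13],[0,0,0.13],[0,0,0.13],[0,0,0.13],[0,0,0.13],[0,0,0.13],[0,0,0.13],[0,0,0.13]],"hand":[0,0,0,0,0,0,0,0,0,0,0,0]}'
python3 -m handwheel '{"travel":[[0,0,0],[0,0,0],[0,0,0],[0,0,0],[0,0,0],[0,0,0]],"angular":[[0,0,0],[0,0.13,0],[0,0.13,0],[0,0.13,0],[0,0,0],[0,0,0]],"hand":[0,0,0,0,0,0]}' >/dev/null; python3 snap.py v3
python3 -m handwheel '{"travel":[[0,0,0],[0,0,0],[0,0,0],[0,0,0],[0,0,0],[0,0,0],[0,0,0]],"angular":[[0,0.13,0],[0,0.13,0],[0,0.13,0],[0,0.13,0],[0,0.13,0],[0,0,0],[0,0,0]],"hand":[0,0,0,0,0,0,0]}' >/dev/null; python3 snap.py v4; python3 kin2.py
```

```text
clock: 6.5
position: [446.4, -14.9, 299.8]
eef_rot: [-0.0, 0.976, -0.217, -0.0]
contact_force: [0.5, -0.3, -1.3]
grip_width: 1.001
7.1 [-1.0457  0.0413  0.8546  2.1813  0.2844  0.6756 -2.3982] [445.1712 -16.2877 299.8021] [ 0.0412  0.9622 -0.2111  0.1668] [472.8034 -27.626  441.3744] [-0.5383 -0.0079  0.0212  0.8424]
7.85 [-0.4778 -0.007   0.2148  2.2533  0.5515  0.6039 -2.6956] [444.9402 -33.7666 303.9299] [ 0.0527  0.9484 -0.2167  0.2256] [456.1971 -38.7921 448.0423] [-0.5298 -0.043   0.0712  0.844 ]
[ -0.028 375.366 558.673   3.99  424.135  19.324 372.249   1.506   0.002
   0.048   0.049   0.006  -0.051]
[[ 0.029 -0.007  0.001 -0.016  0.02  -0.006]
 [ 0.008  0.012 -0.016  0.001  0.021 -0.009]
 [-0.029  0.093 -0.022  0.012  0.003 -0.009]
 [-0.034 -0.03   0.004  0.019  0.002  0.007]
 [ 0.024  0.032  0.014  0.018  0.015  0.017]
 [ 0.034 -0.042  0.018  0.001  0.031 -0.001]]
```

```bash
cat > ik.py <<'E'
from kin2 import *
lo=np.array([-2.76,-.34,-1.52,.19,-1.09,.17,-2.82])+.06; hi=np.array([2.76,2.15,1.57,2.46,4.23,1.99,2.82])-.06
P,_=fitk(); OFF=np.r_[0,P[8:13],0]
def mk(az,eps,up):  # tool pointing az (deg), eps deg below horizontal; up=+1: tool x (camera) upward
    a,e=np.radians([az,eps]); z=np.array([np.cos(a)*np.cos(e),np.sin(a)*np.cos(e),-np.sin(e)])
    y=np.array([np.sin(a),-np.cos(a),0])*up; return R.from_matrix(np.c_[np.cross(y,z),y,z])
rng=np.random.default_rng(0)
def ik(p,T,n=12,seed=None):
    best=None
    for i in range(n):
        q0=seed if (seed is not None and i==0) else rng.uniform(lo,hi)
        def f(q):
            o,W=fk(q+OFF,P); return np.r_[(o-p)/100,(W.inv()*T).as_rotvec(), .003*((q-(lo+hi)/2)/(hi-lo))]
        s=least_squares(f,np.clip(q0,lo+1e-3,hi-1e-3),bounds=(lo,hi)); e=np.linalg.norm(s.fun[:6])
        if best is None or e<best[0]-1e-3: best=(e,s.x)
        if best[0]<.02: break
    return best
if __name__=="__main__":
    np.set_printoptions(precision=2,suppress=True); print(P)
    for name,p in [("cup",(501,-113,48)),("mat",(412,-297,51)),("pour",(570,-240,170)),("ring3",(697,100,45)),("ring1",(517,97,45))]:
        for eps in (25,40):
            for az in range(-180,180,30):
                for up in(1,-1):
                    e,q=ik(np.array(p),mk(az,eps,up),8)
                    if e<.03: print(name,eps,az,up,q)
E
time python3 ik.py
```

```text
[ -0.03 375.37 558.67   3.99 424.14  19.32 372.25   1.51   0.     0.05
   0.05   0.01  -0.05]
cup 25 -150 1 [-0.12  1.26 -0.03  1.12  0.39  1.83  1.81]
cup 25 -150 -1 [-0.22  1.28  0.18  1.12  0.25  1.79 -1.22]
cup 25 -120 1 [-0.34  1.17  0.01  1.46  0.64  1.51  1.86]
cup 25 -120 -1 [-0.46  1.19  0.22  1.45  0.5   1.43 -1.15]
cup 25 -90 1 [-0.49  1.1  -0.03  1.86  1.05  1.24  1.65]
cup 25 -90 -1 [-0.59  1.11  0.11  1.85  0.97  1.14 -1.43]
cup 25 -60 1 [-0.64  1.14  0.03  2.28  1.69  1.13  1.14]
cup 25 -60 -1 [-0.61  1.13 -0.01  2.28  1.69  1.16 -1.99]
cup 25 30 1 [ 1.53  1.4  -0.75  2.35  4.17  0.52  2.4 ]
cup 25 30 -1 [ 1.53  1.4  -0.75  2.35  4.17  0.52 -0.75]
cup 25 60 1 [ 1.33  1.25 -0.68  1.9  -0.62  0.76  0.97]
cup 25 60 -1 [ 1.67  1.79 -1.43  1.91  0.8   0.86  2.76]
cup 25 90 1 [ 1.03  1.24 -0.57  1.51 -0.34  1.29  0.85]
cup 25 90 -1 [ 0.86  1.17 -0.27  1.51 -0.58  1.39 -2.08]
cup 25 120 1 [ 0.75  1.3  -0.49  1.16 -0.15  1.71  0.93]
cup 25 120 -1 [ 0.63  1.26 -0.26  1.17 -0.32  1.74 -2.06]
cup 40 -180 1 [ 0.2   1.15 -0.22  1.17  0.21  1.71  1.51]
cup 40 -180 -1 [ 0.08  1.14  0
[... 8356 characters left out ...]
-2.76]
ring1 40 -60 -1 [-0.74  0.93 -0.14  2.01  1.23  1.04 -1.48]
ring1 40 -30 1 [-0.76  0.95 -0.1   2.39  2.    1.05  1.24]
ring1 40 -30 -1 [-0.66  0.95 -0.23  2.39  1.97  1.15 -1.84]
ring1 40 60 1 [ 1.2   1.58 -1.4   2.29  1.84  0.6  -1.78]
ring1 40 60 -1 [ 1.14  1.42 -1.24  2.29  2.03  0.4   1.14]
ring1 40 90 1 [ 0.58  0.99 -0.38  1.89 -0.79  0.83  1.02]
ring1 40 90 -1 [ 0.36  0.95 -0.05  1.9  -1.03  1.03 -1.92]
ring1 40 120 1 [ 0.52  1.1  -0.56  1.54 -0.21  1.17  0.76]
ring1 40 120 -1 [ 0.31  1.03 -0.2   1.54 -0.51  1.26 -2.11]
ring1 40 150 1 [ 0.26  1.16 -0.47  1.27 -0.05  1.53  0.95]
ring1 40 150 -1 [ 0.12  1.12 -0.2   1.27 -0.25  1.55 -2.02]
real	2m35.145s
user	2m35.206s
sys	0m0.103s
```

```bash
cat > plan.py <<'E'
from ik import *
def down(az): # tool down, tool x at azimuth az
    a=np.radians(az); x=np.array([np.cos(a),np.sin(a),0]); z=np.array([0,0,-1.]); return R.from_matrix(np.c_[x,np.cross(z,x),z])
def step(q,p,T):
    for _ in range(6):
        o,W=fk(q+OFF,P); e=np.r_[(p-o)/100,(W.inv()*T).as_rotvec()]
        J=np.zeros((6,7))
        for i in range(7):
            d=q.copy(); d[i]+=1e-4; o2,W2=fk(d+OFF,P); J[:,i]=np.r_[(o2-o)/100,(W.inv()*W2).as_rotvec()]/1e-4
        q=np.clip(q+J.T@np.linalg.solve(J@J.T+1e-4*np.eye(6),e),lo-.05,hi+.05)
    return q,np.linalg.norm(e)
class Sim:
    def __init__(s):
        st=r.read_state(); s.p=st["position"].copy(); s.T=rot(st["eef_rot"]); s.q=st["joints"].copy()
        print("at",s.p.round(1),s.q.round(2))
    def go(s,p=None,T=None,n=None,mm=45,label=""):
        """straight move while turning evenly: translation given in tool frame, turned along when both"""
        p=s.p if p is None else np.array(p,float); T=s.T if T is None else T
        rv=(s.T.inv()*T).as_rotvec(); a=np.linalg.norm(rv); d=p-s.p
        if n is None: n=int(max(np.ceil(np.linalg.norm(d)/mm),np.ceil(a/.13),1))
        if a>1e-3 and np.linalg.norm(d)>1:
            # body-constant twist (screw): find v so that n equal rows end at p
            A=np.zeros((3,3)); W=s.T
            for i in range(n): A+=W.as_matrix(); W=W*R.from_rotvec(rv/n)
            v=np.linalg.solve(A,d)
        else: v=s.T.inv().apply(d)/n
        o,W,q=s.p.copy(),s.T,s.q.copy(); worst=0
        for i in range(n):
            o=o+W.apply(v); W=W*R.from_rotvec(rv/n); q,e=step(q,o,W); worst=max(worst,e)
        s.p,s.T,s.q=p,T,q
        print(f"{label} n={n} travel(cm)/row {np.round(v/10,2).tolist()} ang/row {np.round(rv/n,4).tolist()} -> p {o.round(0)} q {q.round(2)} err {worst:.3f}")
E
python3 - <<'E'
from plan import *
s=Sim()
s.go(T=down(-25),label="untilt"); s.go(p=(480,-20,300),T=down(80)); s.go(T=down(195))
d=mk(-75,0,1).apply([0,0,1]); T=mk(-75,25,1)
s.go(p=np.array([501,-113,120])-120*d,T=T,label="tilt"); 
s.go(p=np.array([501,-113,75])-80*T.apply([0,0,1])+[0,0,0])
s.go(p=(501,-113,48)); s.go(p=(501,-113,200))
E
```

```text
at [445.  -32.9 303.9] [-0.48 -0.01  0.22  2.25  0.55  0.6  -2.7 ]
untilt n=4 travel(cm)/row [0.0, 0.0, 0.0] ang/row [0.0012, -0.1169, -0.0027] -> p [445. -33. 304.] q [-0.28  0.19  0.34  1.92 -0.09  1.05 -1.9 ] err 0.000
 n=15 travel(cm)/row [0.29, 0.02, 0.03] ang/row [0.0, 0.0, -0.1222] -> p [480. -20. 300.] q [-0.06  0.23  0.04  1.86 -0.03  1.05 -0.17] err 0.000
 n=16 travel(cm)/row [0.0, 0.0, 0.0] ang/row [0.0, 0.0, -0.1254] -> p [480. -20. 300.] q [ 0.22  0.24 -0.3   1.86  0.06  1.05  1.73] err 0.000
tilt n=15 travel(cm)/row [-0.69, 0.55, 0.99] ang/row [0.0588, 0.0588, -0.0923] -> p [470.   3. 120.] q [-0.6   0.95 -0.28  2.01  1.12  1.42  1.55] err 0.000
 n=2 travel(cm)/row [0.5, -0.0, 2.39] ang/row [0.0, 0.0, 0.0] -> p [482. -43. 109.] q [-0.54  0.97 -0.24  2.05  1.2   1.36  1.52] err 0.000
 n=3 travel(cm)/row [-0.82, 0.0, 3.05] ang/row [0.0, 0.0, 0.0] -> p [ 501. -113.   48.] q [-0.46  1.09 -0.16  2.07  1.38  1.27  1.41] err 0.000
 n=4 travel(cm)/row [3.44, 0.0, -1.61] ang/row [0.0, 0.0, 0.0] -> p [ 501. -113.  200.] q [-0.44  0.77 -0.19  2.14  1.26  1.33  1.68] err 0.000
```

```bash
python3 -m handwheel '{"travel":[[0,0,0],[0,0,0],[0,0,0],[0,0,0],[0.29,0.02,0],[0.29,0.02,0],[0.29,0.02,0],[0.29,0.02,0],[0.29,0.02,0],[0.29,0.02,0],[0.29,0.02,0],[0.29,0.02,0]],"angular":[[0,-0.117,0],[0,-0.117,0],[0,-0.117,0],[0,-0.117,0],[0,0,-0.13],[0,0,-0.13],[0,0,-0.13],[0,0,-0.13],[0,0,-0.13],[0,0,-0.13],[0,0,-0.13],[0,0,-0.13]],"hand":[0,0,0,0,0,0,0,0,0,0,0,0]}' >/dev/null
python3 -m handwheel '{"travel":[[0.29,0.02,0],[0.29,0.02,0],[0.29,0.02,0],[0.29,0.02,0],[0.29,0.02,0],[0.29,0.02,0],[0.29,0.02,0],[0,0,0],[0,0,0],[0,0,0],[0,0,0],[0,0,0]],"angular":[[0,0,-0.13],[0,0,-0.13],[0,0,-0.13],[0,0,-0.13],[0,0,-0.13],[0,0,-0.13],[0,0,-0.13],[0,0,-0.13],[0,0,-0.13],[0,0,-0.13],[0,0,-0.13],[0,0,-0.13]],"hand":[0,0,0,0,0,0,0,0,0,0,0,0]}' >/dev/null
python3 -m handwheel '{"travel":[[0,0,0],[0,0,0],[0,0,0],[0,0,0]],"angular":[[0,0,-0.13],[0,0,-0.13],[0,0,0],[0,0,0]],"hand":[0,0,0,0]}'
cat > see.py <<'E'
from h import *
import sys
np.set_printoptions(precision=1,suppress=True)
def locate(q,x0,cams=("scene","side"),tag=""):
    obs=[]
    for n in cams:
        o=[d for d in r.regions_of(n,q) if d["region"].sum()>50]
        for d in o:
            c=r.get_calibration(n); x,res=fit([(c,d["region"])],M[q],x0)
            if np.linalg.norm(x-x0)<150: print(q,n,round(d["confidence"],2),x,np.abs(res).max().round(1)); obs.append((c,d["region"])); break
    return fit(obs,M[q],x0)[0] if obs else None
if __name__=="__main__":
    for n in("scene","side"): cv2.imwrite(f"pics/{sys.argv[1]}_{n}.png",r.get_image(n))
    for q,x0 in [("cup",(501,-113)),("bowl",(590,-266)),("mat",(412,-297))]: print("  =>",locate(q,np.array(x0,float)))
E
python3 see.py c
python3 - <<'E'
from plan import *
s=Sim()
d=mk(-75,0,1).apply([0,0,1]); T=mk(-75,25,1)
s.go(p=np.array([501,-113,120])-120*d,T=T,label="tilt");
E
```

```text
clock: 10.7
position: [478.8, -17.8, 304.0]
eef_rot: [0.012, 0.358, 0.934, -0.003]
contact_force: [0.8, -0.0, -0.5]
grip_width: 0.998
cup scene 0.63 [ 501.7 -116.6] 0.8
cup side 0.83 [ 501.1 -110. ] 0.7
  => [ 500.4 -114.5]
bowl scene 0.63 [ 592.9 -267.2] 0.6
bowl side 0.61 [ 590.3 -265.8] 0.9
  => [ 591.6 -266.6]
mat scene 0.93 [ 414.5 -299.1] 0.3
mat side 0.82 [ 412.2 -294.9] 0.3
  => [ 412.9 -297.3]
at [478.5 -18.8 304.2] [ 0.06  0.23 -0.16  1.86  0.06  1.04  0.71]
tilt n=21 travel(cm)/row [-0.39, 0.68, 0.68] ang/row [0.0659, 0.0205, -0.1063] -> p [470.   3. 120.] q [-0.53  0.97 -0.37  2.01  1.15  1.48  1.52] err 0.000
```

```bash
python3 -m handwheel '{"travel":[[-0.39,0.68,0.68],[-0.39,0.68,0.68],[-0.39,0.68,0.68],[-0.39,0.68,0.68],[-0.39,0.68,0.68],[-0.39,0.68,0.68],[-0.39,0.68,0.68],[-0.39,0.68,0.68],[-0.39,0.68,0.68],[-0.39,0.68,0.68],[-0.39,0.68,0.68]],"angular":[[0.066,0.0205,-0.106],[0.066,0.0205,-0.106],[0.066,0.0205,-0.106],[0.066,0.0205,-0.106],[0.066,0.0205,-0.106],[0.066,0.0205,-0.106],[0.066,0.0205,-0.106],[0.066,0.0205,-0.106],[0.066,0.0205,-0.106],[0.066,0.0205,-0.106],[0.066,0.0205,-0.106]],"hand":[0,0,0,0,0,0,0,0,0,0,0]}' >/dev/null
python3 -m handwheel '{"travel":[[-0.39,0.68,0.68],[-0.39,0.68,0.68],[-0.39,0.68,0.68],[-0.39,0.68,0.68],[-0.39,0.68,0.68],[-0.39,0.68,0.68],[-0.39,0.68,0.68],[-0.39,0.68,0.68],[-0.39,0.68,0.68],[-0.39,0.68,0.68],[0,0,0],[0,0,0]],"angular":[[0.066,0.0205,-0.106],[0.066,0.0205,-0.106],[0.066,0.0205,-0.106],[0.066,0.0205,-0.106],[0.066,0.0205,-0.106],[0.066,0.0205,-0.106],[0.066,0.0205,-0.106],[0.066,0.0205,-0.106],[0.066,0.0205,-0.106],[0.066,0.0205,-0.106],[0,0,0],[0,0,0]],"hand":[0,0,0,0,0,0,0,0,0,0,0,0]}'
python3 snap.py v5
python3 - <<'E'
from plan import *
from see import locate
c=r.get_calibration("wrist")
print(locate("cup",np.array([500.5,-114]),cams=("wrist",)))
s=Sim(); T=mk(-75,25,1); cup=np.array([500.5,-114,48.])
s.go(p=cup-[0,0,-37]-80*T.apply([0,0,1]),T=T); s.go(p=cup-80*T.apply([0,0,1]),label="down"); s.go(p=cup-2*T.apply([0,0,1]))
E
```

```text
clock: 13.4
position: [470.2, 2.5, 120.0]
eef_rot: [0.327, 0.667, -0.515, 0.427]
contact_force: [0.1, 0.5, -0.2]
grip_width: 1.001
13.4 [-0.4734  0.8811 -0.4253  2.1513  1.1045  1.4945  1.5534] [470.2371   2.5216 120.0033] [ 0.3274  0.6668 -0.5154  0.4272] [449.8142  79.9162 240.3298] [-0.1164 -0.0534  0.4025  0.9064]
cup wrist 0.81 [ 500.1 -113.3] 0.5
[ 500.1 -113.3]
at [470.7   2.6 120.3] [-0.5  0.9 -0.4  2.1  1.1  1.5  1.6]
 n=2 travel(cm)/row [0.94, 0.06, 2.2] ang/row [0.0014, -0.0009, -0.0036] -> p [482. -44. 119.] q [-0.4  0.9 -0.4  2.2  1.2  1.4  1.6] err 0.000
down n=1 travel(cm)/row [-3.35, 0.0, 1.56] ang/row [0.0, 0.0, 0.0] -> p [482. -44.  82.] q [-0.4  1.  -0.4  2.2  1.2  1.4  1.5] err 0.000
 n=2 travel(cm)/row [-0.0, 0.0, 3.9] ang/row [0.0, 0.0, 0.0] -> p [ 500. -112.   49.] q [-0.3  1.  -0.3  2.2  1.4  1.4  1.4] err 0.000
```

View pics/v5.png

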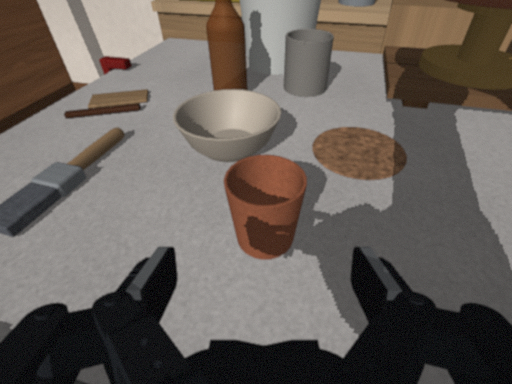

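The cup is at (265,205), centred between the open jaws, with the bowl at (230,120) and the mat at (360,152) behind it. The wrist fit (500,-113) agrees with the other cameras, so I grasp.

```bash
python3 -m handwheel '{"travel":[[0.94,0.06,2.2],[0.94,0.06,2.2],[-1.68,0,0.78],[-1.68,0,0.78],[0,0,2.6],[0,0,2.6],[0,0,2.6],[0,0,0],[0,0,0],[0,0,0]],"angular":[[0,0,0],[0,0,-0.003],[0,0,-0.003],[0,0,0],[0,0,0],[0,0,0],[0,0,0],[0,0,0],[0,0,0],[0,0,0]],"hand":[0,0,0,0,0,0,0,0,0,0]}' 40
python3 -m handwheel '{"travel":[[0,0,0],[0,0,0],[0,0,0],[0,0,0],[0,0,0],[0,0,0],[0,0,0],[0,0,0]],"angular":[[0,0,0],[0,0,0],[0,0,0],[0,0,0],[0,0,0],[0,0,0],[0,0,0],[0,0,0]],"hand":[255,255,255,255,255,255,255,255]}' 40
python3 - <<'E'
from plan import *
from see import locate
r.get_image("scene");r.get_image("side")
print(locate("bowl",np.array([591,-266.])))
E
```

```text
clock: 14.5
position: [499.8, -111.8, 49.0]
eef_rot: [0.328, 0.669, -0.513, 0.426]
contact_force: [-0.2, -0.0, -0.4]
grip_width: 1.0
clock: 15.3
position: [499.7, -112.2, 49.5]
eef_rot: [0.328, 0.669, -0.512, 0.427]
contact_force: [1.1, 3.3, 6.4]
grip_width: 0.782
bowl scene 0.96 [ 592.2 -266.8] 0.6
bowl side 0.7 [ 590.3 -265.5] 0.2
[ 591.2 -266.2]
```

```bash
python3 snap.py v6 >/dev/null
python3 - <<'E'
from plan import *
s=Sim(); Tc=s.T
s.go(p=s.p+[0,0,130],label="lift")
s.go(p=(606,-262,180),T=mk(-75,0,1),label="over")
s.go(p=(606,-262,125),label="down")
for a in (-40,-80,-120,-160,-178): 
    A=mk(-75,0,1)*R.from_rotvec([0,0,np.radians(-a)]); s.go(T=A,label=str(a))
E
```

```text
at [ 499.8 -112.1   49.5] [-0.3   1.01 -0.32  2.23  1.38  1.39  1.44]
lift n=3 travel(cm)/row [3.93, 0.01, -1.82] ang/row [0.0, 0.0, 0.0] -> p [ 500. -112.  179.] q [-0.28  0.75 -0.37  2.25  1.29  1.42  1.69] err 0.000
over n=5 travel(cm)/row [0.9, -1.28, 3.35] ang/row [-0.0001, 0.0866, 0.0004] -> p [ 606. -262.  180.] q [-0.19  1.03 -0.07  2.09  1.65  1.62  1.6 ] err 0.000
down n=2 travel(cm)/row [-2.75, 0.0, 0.0] ang/row [0.0, 0.0, 0.0] -> p [ 606. -262.  125.] q [-0.19  1.14 -0.07  2.06  1.66  1.63  1.53] err 0.000
-40 n=6 travel(cm)/row [0.0, 0.0, 0.0] ang/row [-0.0, 0.0, 0.1164] -> p [ 606. -262.  125.] q [-0.16  1.14 -0.11  2.06  1.67  1.67  0.84] err 0.000
-80 n=6 travel(cm)/row [0.0, 0.0, 0.0] ang/row [0.0, -0.0, 0.1164] -> p [ 606. -262.  125.] q [-0.13  1.14 -0.15  2.06  1.68  1.7   0.15] err 0.000
-120 n=6 travel(cm)/row [0.0, 0.0, 0.0] ang/row [-0.0, -0.0, 0.1164] -> p [ 606. -262.  125.] q [-0.1   1.15 -0.19  2.06  1.69  1.75 -0.55] err 0.000
-160 n=6 travel(cm)/row [0.0, 0.0, 0.0] ang/row [0.0, -0.0, 0.1164] -> p [ 606. -262.  125.] q [-0.07  1.15 -0.24  2.06  1.71  1.79 -1.24] err 0.000
-178 n=3 travel(cm)/row [0.0, 0.0, 0.0] ang/row [-0.0, 0.0, 0.1047] -> p [ 606. -262.  125.] q [-0.05  1.16 -0.27  2.06  1.71  1.81 -1.55] err 0.000
```

```bash
python3 -m handwheel '{"travel":[[1.97,0,-0.91],[1.97,0,-0.91],[1.97,0,-0.91],[1.97,0,-0.91],[1.97,0,-0.91],[1.97,0,-0.91],[0.9,-1.28,3.35],[0.9,-1.28,3.35],[0.9,-1.28,3.35],[0.9,-1.28,3.35],[0.9,-1.28,3.35],[0,0,0]],"angular":[[0,0,0],[0,0,0],[0,0,0],[0,0,0],[0,0,0],[0,0,0],[0,0.0866,0],[0,0.0866,0],[0,0.0866,0],[0,0.0866,0],[0,0.0866,0],[0,0,0]],"hand":[255,255,255,255,255,255,255,255,255,255,255,255]}'
python3 -m handwheel '{"travel":[[0,0,0],[-1.4,0,0],[-1.4,0,0],[-1.4,0,0],[-1.3,0,0],[0,0,0],[0,0,0]],"angular":[[0,0,0],[0,0,0],[0,0,0],[0,0,0],[0,0,0],[0,0,0],[0,0,0]],"hand":[255,255,255,255,255,255,255]}'
python3 - <<'E'
from plan import *
from see import locate
cv2.imwrite("pics/d_scene.png",r.get_image("scene"));r.get_image("side")
print(locate("bowl",np.array([591,-266.])))
E
```

```text
clock: 16.75
position: [606.3, -265.9, 177.9]
eef_rot: [0.434, 0.56, -0.429, 0.56]
contact_force: [0.5, 0.2, -2.0]
grip_width: 0.783
clock: 17.45
position: [605.8, -262.4, 123.7]
eef_rot: [0.432, 0.562, -0.429, 0.56]
contact_force: [0.2, -0.1, -2.5]
grip_width: 0.786
bowl scene 0.78 [ 601.5 -275.2] 5.1
bowl side 0.58 [ 585.4 -274.3] 2.6
[ 590.6 -270.2]
```

View pics/d_scene.png

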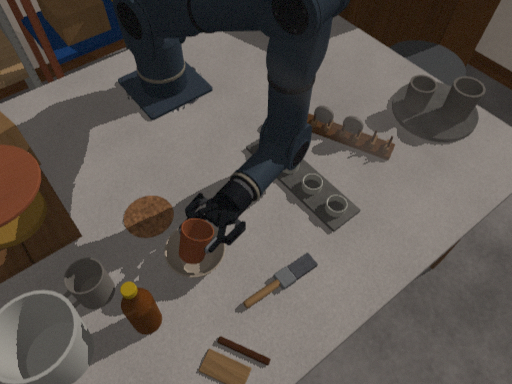

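The cup, at (195,240), is held upright right over the bowl (195,250), and the bowl has not moved. Now I pour.

```bash
python3 -m handwheel '{"travel":[[0,0,0],[0,0,0],[0,0,0],[0,0,0],[0,0,0],[0,0,0],[0,0,0],[0,0,0],[0,0,0],[0,0,0],[0,0,0],[0,0,0]],"angular":[[0,0,0.13],[0,0,0.13],[0,0,0.13],[0,0,0.13],[0,0,0.13],[0,0,0.13],[0,0,0.13],[0,0,0.13],[0,0,0.13],[0,0,0.13],[0,0,0.1],[0,0,0.1]],"hand":[255,255,255,255,255,255,255,255,255,255,255,255]}'
python3 -m handwheel '{"travel":[[0,0,0],[0,0,0],[0,0,0],[0,0,0],[0,0,0],[0,0,0],[0,0,0],[0,0,0],[0,0,0],[0,0,0],[0,0,0],[0,0,0]],"angular":[[0,0,0.1],[0,0,0.1],[0,0,0.1],[0,0,0.1],[0,0,0.12],[0,0,0.12],[0,0,0.12],[0,0,0.12],[0,0,0.12],[0,0,0.12],[0,0,0.12],[0,0,0.12]],"hand":[255,255,255,255,255,255,255,255,255,255,255,255]}'
python3 -m handwheel '{"travel":[[0,0,0],[0,0,0],[0,0,0],[0,0,0],[0,0,0]],"angular":[[0,0,0],[0,0,0],[0,0,0],[0,0,0],[0,0,0]],"hand":[255,255,255,255,255]}'
python3 - <<'E'
from h import *
a=r.get_image("scene"); b=r.get_image("side")
f=lambda im,x,y: cv2.resize(im[y:y+110,x:x+140],None,fx=4,fy=4,interpolation=cv2.INTER_CUBIC)
cv2.imwrite("pics/e.png",np.vstack([f(a,130,190)[:300],f(b,230,190)[:300]]))
E
```

```text
clock: 18.85
position: [605.9, -262.6, 124.8]
eef_rot: [-0.068, 0.116, -0.698, 0.704]
contact_force: [0.3, 0.9, -2.4]
grip_width: 0.782
clock: 20.05
position: [605.9, -262.6, 125.0]
eef_rot: [0.496, 0.348, 0.615, -0.504]
contact_force: [-0.4, 0.7, -0.6]
grip_width: 0.784
clock: 20.55
position: [605.9, -262.4, 124.2]
eef_rot: [0.494, 0.346, 0.617, -0.506]
contact_force: [0.6, 0.1, -0.9]
grip_width: 0.784
```

View pics/e.png

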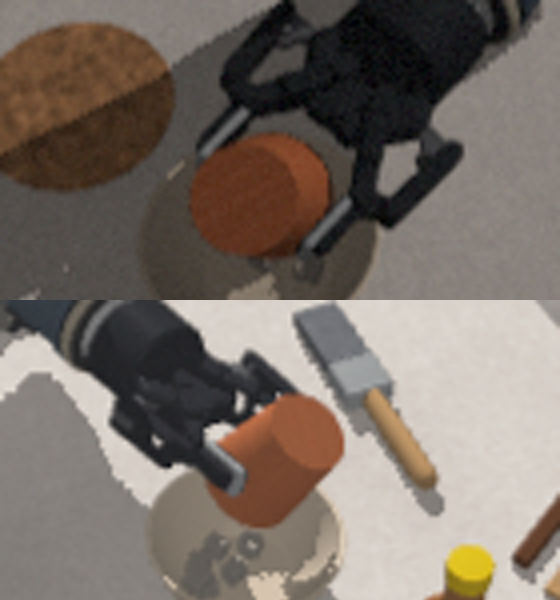

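Tiles are seen in the bowl and the cup hangs mouth down. Now I turn it upright and take it to the mat.

Run:
```python
from plan import *
s=Sim()
s.go(p=s.p+[0,0,65],label="up")
s.go(T=s.T*R.from_rotvec([0,0,-1.43]),label="back1")
s.go(T=s.T*R.from_rotvec([0,0,-1.43]),label="back2")
s.go(p=(413,-297,130),T=mk(-105,25,1),label="over mat")
s.go(p=(413,-297,54),label="down")
```

```text
at [ 605.9 -262.4  124.1] [-0.05  1.14 -0.25  2.03  1.67  1.8  -1.28]
up n=2 travel(cm)/row [-3.12, -0.91, -0.0] ang/row [0.0, 0.0, 0.0] -> p [ 606. -262.  189.] q [-0.06  1.03 -0.27  2.1   1.7   1.78 -1.21] err 0.000
back1 n=11 travel(cm)/row [0.0, 0.0, 0.0] ang/row [-0.0, -0.0, -0.13] -> p [ 606. -262.  189.] q [-0.12  1.02 -0.17  2.1   1.68  1.7   0.2 ] err 0.000
back2 n=11 travel(cm)/row [0.0, 0.0, 0.0] ang/row [-0.0, 0.0, -0.13] -> p [ 606. -262.  189.] q [-0.17  1.01 -0.09  2.1   1.66  1.63  1.62] err 0.000
over mat n=6 travel(cm)/row [-0.84, 3.31, 0.61] ang/row [-0.0857, -0.0711, 0.0197] -> p [ 413. -297.  130.] q [ 0.06  0.85 -0.25  2.17  1.21  1.36  1.65] err 0.000
down n=2 travel(cm)/row [-3.44, 0.0, 1.61] ang/row [0.0, 0.0, 0.0] -> p [ 413. -297.   54.] q [ 0.04  1.   -0.22  2.16  1.27  1.32  1.51] err 0.000
```

```bash
python3 -m handwheel '{"travel":[[-3.12,-0.91,0],[-3.12,-0.91,0],[0,0,0],[0,0,0],[0,0,0],[0,0,0],[0,0,0],[0,0,0],[0,0,0],[0,0,0],[0,0,0],[0,0,0]],"angular":[[0,0,0],[0,0,0],[0,0,-0.13],[0,0,-0.13],[0,0,-0.13],[0,0,-0.13],[0,0,-0.13],[0,0,-0.13],[0,0,-0.13],[0,0,-0.13],[0,0,-0.13],[0,0,-0.13]],"hand":[255,255,255,255,255,255,255,255,255,255,255,255]}' >/dev/null
python3 -m handwheel '{"travel":[[0,0,0],[0,0,0],[0,0,0],[0,0,0],[0,0,0],[0,0,0],[0,0,0],[0,0,0],[0,0,0],[0,0,0],[0,0,0],[0,0,0]],"angular":[[0,0,-0.13],[0,0,-0.13],[0,0,-0.13],[0,0,-0.13],[0,0,-0.13],[0,0,-0.13],[0,0,-0.13],[0,0,-0.13],[0,0,-0.13],[0,0,-0.13],[0,0,-0.13],[0,0,-0.13]],"hand":[255,255,255,255,255,255,255,255,255,255,255,255]}' >/dev/null
python3 -m handwheel '{"travel":[[-0.84,3.31,0.61],[-0.84,3.31,0.61],[-0.84,3.31,0.61],[-0.84,3.31,0.61],[-0.84,3.31,0.61],[-0.84,3.31,0.61],[0,0,0],[0,0,0],[0,0,0]],"angular":[[-0.086,-0.071,0.02],[-0.086,-0.071,0.02],[-0.086,-0.071,0.02],[-0.086,-0.071,0.02],[-0.086,-0.071,0.02],[-0.086,-0.071,0.02],[0,0,0],[0,0,0],[0,0,0]],"hand":[255,255,255,255,255,255,255,255,255]}'
python3 - <<'E'
from plan import *
from see import locate
s=Sim()
s.go(p=(413,-297,57),T=mk(-105,25,1),label="down",n=4); s.go(p=(413,-297,53),label="touch")
cv2.imwrite("pics/f_scene.png",r.get_image("scene"));b=r.get_image("side")
f=lambda im,x,y: cv2.resize(im[y:y+110,x:x+140],None,fx=4,fy=4,interpolation=cv2.INTER_CUBIC)
cv2.imwrite("pics/f.png",f(b,200,200))
print("tiles",[(round(d["confidence"],2),[int(v) for v in d["extent"]]) for d in r.regions_of("side","tile0")])
E
```

```text
clock: 23.95
position: [413.9, -297.0, 129.8]
eef_rot: [-0.426, -0.513, 0.67, -0.328]
contact_force: [0.9, 0.3, -0.7]
grip_width: 0.783
at [ 413.9 -297.   129.8] [ 0.1  0.8 -0.2  2.2  1.2  1.4  1.7]
down n=4 travel(cm)/row [-1.65, 0.02, 0.78] ang/row [-0.0002, -0.0, -0.0006] -> p [ 413. -297.   57.] q [ 0.   1.  -0.2  2.2  1.3  1.3  1.5] err 0.000
touch n=1 travel(cm)/row [-0.36, 0.0, 0.17] ang/row [0.0, 0.0, 0.0] -> p [ 413. -297.   53.] q [ 0.   1.  -0.2  2.2  1.3  1.3  1.5] err 0.000
tiles [(0.36, [272, 256, 7, 5])]
```

View pics/f.png

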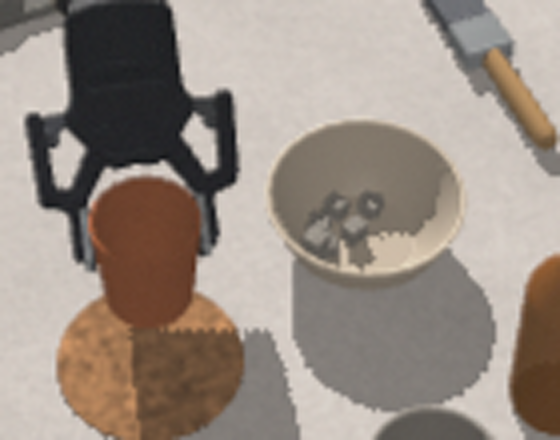

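Tiles lie in the bowl (around (345,225) in the crop), none are seen on the table, and the cup is upright. I lower it, release and back off.

```bash
python3 -m handwheel '{"travel":[[-1.65,0.02,0.78],[-1.65,0.02,0.78],[-1.65,0.02,0.78],[-1.65,0.02,0.78],[-0.18,0,0.09],[-0.18,0,0.09],[0,0,0],[0,0,0],[0,0,0]],"angular":[[0,0,0],[0,0,0],[0,0,0],[0,0,0],[0,0,0],[0,0,0],[0,0,0],[0,0,0],[0,0,0]],"hand":[255,255,255,255,255,255,255,255,255]}'
python3 -m handwheel '{"travel":[[0,0,0],[0,0,0],[0,0,0],[0,0,0],[0,0,0],[0,0,0],[0,0,-1.5],[0,0,-3],[0,0,-4],[0,0,-4],[0,0,0],[0,0,0]],"angular":[[0,0,0],[0,0,0],[0,0,0],[0,0,0],[0,0,0],[0,0,0],[0,0,0],[0,0,0],[0,0,0],[0,0,0],[0,0,0],[0,0,0]],"hand":[0,0,0,0,0,0,0,0,0,0,0,0]}'
python3 snap.py v7
python3 - <<'E'
from plan import *
from see import locate
print("wrist cup",locate("cup",np.array([413,-297.]),cams=("wrist",)),"mat",locate("mat",np.array([413,-297.]),cams=("wrist",)))
r.get_image("scene");r.get_image("side")
for q,x in(("cup",(413,-297.)),("bowl",(591,-266.))): print(locate(q,np.array(x)))
for n in("scene","side"): print([(n,round(d["confidence"],2),[int(v) for v in d["extent"]]) for d in r.regions_of(n,"tile0")])
E
```

```text
clock: 25.0
position: [412.5, -297.5, 53.5]
eef_rot: [-0.426, -0.512, 0.67, -0.328]
contact_force: [1.1, -0.5, -0.9]
grip_width: 0.787
clock: 26.2
position: [442.4, -186.6, 106.1]
eef_rot: [-0.425, -0.513, 0.67, -0.328]
contact_force: [-0.3, -0.4, 0.3]
grip_width: 1.001
26.2 [-0.1061  0.9025 -0.2985  2.0496  1.0236  1.441   1.6276] [ 442.4197 -186.6028  106.0944] [-0.425  -0.513   0.67   -0.3277] [ 463.1435 -109.5152  226.7224] [0.1201 0.0515 0.401  0.9067]
cup wrist 0.62 [ 410.6 -303.5] 0.5
mat wrist 0.75 [ 410.8 -297.3] 8.8
wrist cup [ 410.6 -303.5] mat [ 410.8 -297.3]
cup scene 0.77 [ 413.3 -301. ] 0.5
cup side 0.62 [ 412.4 -297.7] 0.7
[ 412.5 -299.7]
bowl scene 0.76 [ 592.9 -267.5] 0.5
bowl side 0.6 [ 588.7 -266.4] 0.6
[ 591.2 -267. ]
[('scene', 0.5, [206, 257, 5, 2]), ('scene', 0.49, [192, 252, 7, 8]), ('scene', 0.42, [194, 240, 4, 7]), ('scene', 0.4, [187, 246, 6, 7])]
[('side', 0.53, [179, 157, 107, 52]), ('side', 0.41, [274, 256, 7, 5])]
```

View pics/v7.png

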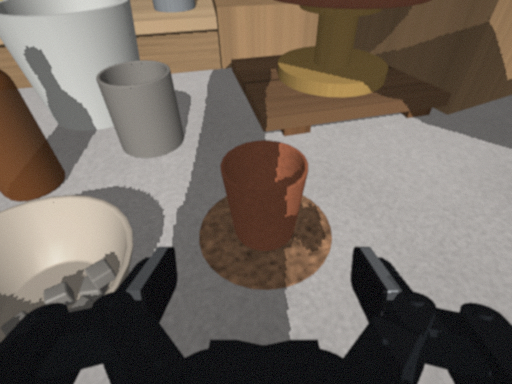

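The cup stands upright near the mat's centre (265,190), and the tiles lie in the bowl at lower left. Next are the lids, starting with a close wrist view of the rack.

Run:
```python
from plan import *
s=Sim()
s.go(p=(450,-150,260),label="up"); s.go(p=(469,251,230),T=down(114.84),label="to rack")
s.go(p=(538,316,130)); s.go(p=(538,316,58)); s.go(p=(538,316,180))
s.go(p=(650,-20,180),T=mk(114.84,20,1),label="tilt C")
s.go(p=(697,60,140),T=mk(90,20,1)); s.go(p=(697,101,51))
```

```text
at [ 441.5 -188.3  105.6] [-0.1   0.9  -0.3   2.05  1.02  1.44  1.63]
up n=4 travel(cm)/row [3.08, 0.04, -2.52] ang/row [0.0, 0.0, 0.0] -> p [ 450. -150.  260.] q [-0.14  0.66 -0.35  1.97  0.92  1.63  1.88] err 0.000
to rack n=20 travel(cm)/row [-0.13, 2.43, -0.72] ang/row [-0.0674, -0.0244, 0.1058] -> p [469. 251. 230.] q [-0.55  0.38 -0.01  1.84 -0.02  0.93 -0.13] err 0.000
 n=4 travel(cm)/row [0.75, 2.25, 2.5] ang/row [0.0, 0.0, 0.0] -> p [538. 316. 130.] q [-0.6   0.62 -0.01  1.71 -0.01  0.82 -0.17] err 0.000
 n=2 travel(cm)/row [0.0, 0.0, 3.6] ang/row [0.0, 0.0, 0.0] -> p [538. 316.  58.] q [-0.6   0.71 -0.    1.77 -0.    0.68 -0.18] err 0.000
 n=3 travel(cm)/row [0.0, 0.0, -4.07] ang/row [0.0, 0.0, 0.0] -> p [538. 316. 180.] q [-0.6   0.57 -0.01  1.66 -0.01  0.93 -0.17] err 0.000
tilt C n=10 travel(cm)/row [-3.19, -0.4, -1.96] ang/row [0.0, 0.1222, -0.0] -> p [650. -20. 180.] q [ 0.44  1.15 -0.33  1.08 -0.59  1.81  0.7 ] err 0.000
 n=4 travel(cm)/row [-0.38, 1.68, 1.87] ang/row [-0.1018, 0.0, 0.0371] -> p [697.  60. 140.] q [ 0.48  1.08 -0.34  1.45 -0.87  1.29  0.74] err 0.000
 n=3 travel(cm)/row [-2.32, -0.0, 2.3] ang/row [0.0, 0.0, 0.0] -> p [697. 101.  51.] q [ 0.43  1.2  -0.35  1.47 -0.89  1.17  0.84] err 0.000
```

Run:
```python
from plan import *
s=Sim()
s.go(p=(450,-150,260),label="up"); s.go(T=down(114.84),label="rot"); s.go(p=(469,251,230),label="to rack")
```

```text
at [ 441.5 -188.3  105.6] [-0.1   0.9  -0.3   2.05  1.02  1.44  1.63]
up n=4 travel(cm)/row [3.08, 0.04, -2.52] ang/row [0.0, 0.0, 0.0] -> p [ 450. -150.  260.] q [-0.14  0.66 -0.35  1.97  0.92  1.63  1.88] err 0.000
rot n=20 travel(cm)/row [0.0, 0.0, 0.0] ang/row [-0.0674, -0.0244, 0.1058] -> p [ 450. -150.  260.] q [ 0.25  0.27  0.01  1.93 -0.03  0.96  0.7 ] err 0.000
to rack n=9 travel(cm)/row [3.95, 2.06, 0.33] ang/row [0.0, 0.0, 0.0] -> p [469. 251. 230.] q [-0.46  0.39 -0.15  1.84  0.04  0.94 -0.19] err 0.000
```

```bash
python3 -m handwheel '{"travel":[[3.08,0.04,-2.52],[3.08,0.04,-2.52],[3.08,0.04,-2.52],[3.08,0.04,-2.52],[0,0,0],[0,0,0],[0,0,0],[0,0,0],[0,0,0],[0,0,0],[0,0,0],[0,0,0]],"angular":[[0,0,0],[0,0,0],[0,0,0],[0,0,0],[-0.0674,-0.0244,0.1058],[-0.0674,-0.0244,0.1058],[-0.0674,-0.0244,0.1058],[-0.0674,-0.0244,0.1058],[-0.0674,-0.0244,0.1058],[-0.0674,-0.0244,0.1058],[-0.0674,-0.0244,0.1058],[-0.0674,-0.0244,0.1058]],"hand":[0,0,0,0,0,0,0,0,0,0,0,0]}' >/dev/null
python3 -m handwheel '{"travel":[[0,0,0],[0,0,0],[0,0,0],[0,0,0],[0,0,0],[0,0,0],[0,0,0],[0,0,0],[0,0,0],[0,0,0],[0,0,0],[0,0,0]],"angular":[[-0.0674,-0.0244,0.1058],[-0.0674,-0.0244,0.1058],[-0.0674,-0.0244,0.1058],[-0.0674,-0.0244,0.1058],[-0.0674,-0.0244,0.1058],[-0.0674,-0.0244,0.1058],[-0.0674,-0.0244,0.1058],[-0.0674,-0.0244,0.1058],[-0.0674,-0.0244,0.1058],[-0.0674,-0.0244,0.1058],[-0.0674,-0.0244,0.1058],[-0.0674,-0.0244,0.1058]],"hand":[0,0,0,0,0,0,0,0,0,0,0,0]}' 
python3 -m handwheel '{"travel":[[3.95,2.06,0.33],[3.95,2.06,0.33],[3.95,2.06,0.33],[3.95,2.06,0.33],[3.95,2.06,0.33],[3.95,2.06,0.33],[3.95,2.06,0.33],[3.95,2.06,0.33],[3.95,2.06,0.33],[0,0,0],[0,0,0],[0,0,0]],"angular":[[0,0,0],[0,0,0],[0,0,0],[0,0,0],[0,0,0],[0,0,0],[0,0,0],[0,0,0],[0,0,0],[0,0,0],[0,0,0],[0,0,0]],"hand":[0,0,0,0,0,0,0,0,0,0,0,0]}' 
python3 snap.py v8
python3 - <<'E'
from h import *
c=r.get_calibration("wrist")
for d in r.regions_of("wrist","lid0"): f=feat(hullpts(d["region"])); print(d["confidence"],f.round(1),ray(c,f[:2],60)[0].round(1))
for d in r.regions_of("wrist","rack")[:1]: print(feat(hullpts(d["region"])).round(1))
E
```

```text
clock: 29.15
position: [449.8, -150.0, 260.1]
eef_rot: [0.001, 0.541, 0.841, 0.001]
contact_force: [-0.9, 0.8, -0.2]
grip_width: 1.002
clock: 30.35
position: [469.0, 249.3, 230.0]
eef_rot: [0.0, 0.539, 0.842, -0.001]
contact_force: [-0.3, -0.2, -0.2]
grip_width: 1.003
30.35 [-0.4923  0.3845 -0.12    1.8419  0.0579  0.9195 -0.2067] [469.008  249.3499 230.003 ] [ 0.0003  0.5391  0.8423 -0.0007] [437.735  318.1564 353.1412] [ 0.9656 -0.1474 -0.0316  0.2119]
0.88 [171.6 150.3 138.5 133.5 204.5 170.5] [375.4 237.1  60. ]
0.74 [264.1 146.3 233.5 124.5 294.5 164.5] [456.3 278.6  60. ]
0.72 [356.1 146.  324.5 124.5 388.5 164.5] [537.8 316.4  60. ]
[312.2 140.2 144.5 112.5 474.5 168.5]
```

View pics/v8.png

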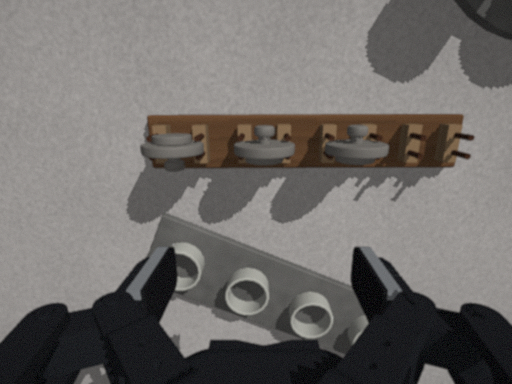

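Lid A (173,148) shows its boss above and its knob below, on the board side. Lids B (264,150) and C (357,150) have knobs away from the board. I fit the lid model to the masks.

```bash
cat > lidfit.py <<'E'
from h import *
def lidmodel(kaz):
    k=np.radians(kaz); n=np.array([np.cos(k),np.sin(k),0]); u=np.array([-n[1],n[0],0]); w=np.array([0,0,1.])
    c=lambda rad,d: rad*np.cos(t)[:,None]*u+rad*np.sin(t)[:,None]*w+d*n
    return np.r_[c(30,5),c(30,-5),c(10,22),c(19,-13)]+[0,0,58]
if __name__=="__main__":
    c=r.get_calibration("wrist")
    for d in r.regions_of("wrist","lid0")[:3]:
        f=feat(hullpts(d["region"])); g=ray(c,f[:2],60)[0,:2]
        x,res=fit([(c,d["region"])],lidmodel(114.84 if f[0]>220 else 114.84-180),g); print(x.round(1),res.round(1))
E
python3 lidfit.py
python3 - <<'E'
import sys; sys.path.insert(0,'.')
from plan import *
s=Sim()
s.go(p=(538,316,150),T=down(114.84),label="hover C"); s.go(p=(538,316,58))
E
```

```text
[375.  239.6] [ 0.2 -0.   0.5 -1.2 -0.9  1.2]
[457.3 277. ] [-0.1 -0.3 -0.2 -0.1  0.2  0.5]
[539.  314.7] [ 0.3 -0.2 -0.4 -0.2  0.1  0.4]
at [469.3 249.5 230.4] [-0.49  0.38 -0.12  1.84  0.06  0.92 -0.21]
hover C n=3 travel(cm)/row [1.05, 3.01, 2.68] ang/row [0.0001, 0.0003, -0.0007] -> p [538. 316. 150.] q [-0.53  0.6  -0.11  1.69  0.07  0.86 -0.24] err 0.000
 n=3 travel(cm)/row [0.0, 0.0, 3.07] ang/row [0.0, 0.0, 0.0] -> p [538. 316.  58.] q [-0.55  0.72 -0.09  1.76  0.09  0.68 -0.26] err 0.000
```

```bash
python3 -m handwheel '{"travel":[[1,3.02,2.68],[1,3.02,2.68],[1,3.02,2.68],[0,0,0],[0,0,0],[0,0,2.3],[0,0,2.3],[0,0,2.3],[0,0,2.3],[0,0,0],[0,0,0]],"angular":[[0,0,0],[0,0,0],[0,0,0],[0,0,0],[0,0,0],[0,0,0],[0,0,0],[0,0,0],[0,0,0],[0,0,0],[0,0,0]],"hand":[45,45,45,45,45,45,45,45,45,45,45]}' 30
python3 -m handwheel '{"travel":[[0,0,0],[0,0,0],[0,0,0],[0,0,0],[0,0,0],[0,0,-1.5],[0,0,-3],[0,0,-4],[0,0,-4],[0,0,0],[0,0,0]],"angular":[[0,0,0],[0,0,0],[0,0,0],[0,0,0],[0,0,0],[0,0,0],[0,0,0],[0,0,0],[0,0,0],[0,0,0],[0,0,0]],"hand":[255,255,255,255,255,255,255,255,255,255,255]}' 30
python3 snap.py v9
python3 - <<'E'
from plan import *
s=Sim()
s.go(p=(600,50,200),T=mk(114.84,60,1),label="t1")
s.go(p=(660,-40,180),T=mk(100,20,1),label="t2")
s.go(p=(697,50,110),T=mk(90,20,1)); s.go(p=(697,103,51))
E
```

```text
clock: 31.65
position: [539.0, 315.4, 59.2]
eef_rot: [0.0, 0.539, 0.842, 0.0]
contact_force: [-0.3, -0.1, 0.3]
grip_width: 0.824
clock: 32.75
position: [539.3, 316.3, 185.4]
eef_rot: [0.001, 0.539, 0.843, 0.002]
contact_force: [-0.8, -0.3, -1.7]
grip_width: 0.685
32.75 [-0.5349  0.5586 -0.1132  1.6616  0.0762  0.9216 -0.2436] [539.3224 316.339  185.4056] [0.0011 0.5386 0.8426 0.0018] [507.4955 384.6989 308.6559] [ 0.9657 -0.1462 -0.034   0.2121]
at [538.6 315.9 183.8] [-0.53  0.56 -0.11  1.66  0.08  0.92 -0.24]
t1 n=7 travel(cm)/row [-3.71, -0.8, -1.09] ang/row [0.0002, 0.0748, 0.0] -> p [600.  50. 200.] q [ 0.27  0.69 -0.32  1.53 -0.29  1.22  0.56] err 0.000
t2 n=6 travel(cm)/row [-1.47, 0.46, -1.06] ang/row [-0.0337, 0.1157, 0.0283] -> p [660. -40. 180.] q [ 0.59  1.11 -0.42  1.25 -0.63  1.57  0.65] err 0.000
 n=3 travel(cm)/row [-1.22, 1.58, 3.47] ang/row [-0.0547, 0.0, 0.0199] -> p [697.  50. 110.] q [ 0.54  1.15 -0.44  1.43 -0.76  1.23  0.71] err 0.000
 n=2 travel(cm)/row [-1.87, -0.0, 3.5] ang/row [0.0, 0.0, 0.0] -> p [697. 103.  51.] q [ 0.48  1.23 -0.45  1.46 -0.79  1.11  0.78] err 0.000
```

View pics/v9.png

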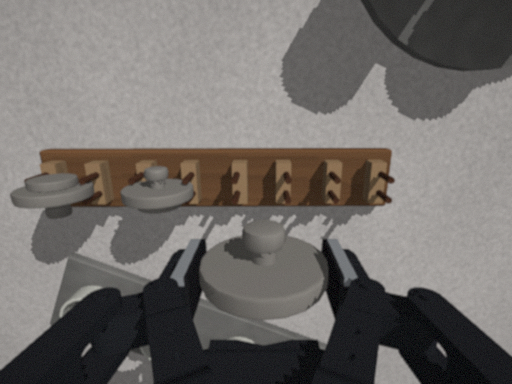

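```bash
cat > held.py <<'E'
from lidfit import *
from plan import rot
def heldfit(sgn=1):  # lid held; sgn: knob along +tool x or -tool x.  returns lid centre in tool frame, pitch
    s=r.read_state(); T=rot(s["eef_rot"]); c=r.get_calibration("wrist"); r.get_image("wrist")
    o=r.regions_of("wrist","lid0")
    uvp=proj(c,s["position"])[0]
    o=sorted(o,key=lambda d:np.linalg.norm(feat(hullpts(d["region"]))[:2]-uvp)); d=o[0]
    F=feat(hullpts(d["region"])); print("mask",d["confidence"],F.round(0),"tcp at",uvp.round(0))
    m0=lidmodel(0)-[0,0,58]  # knob along +x, in tool-like frame
    def f(x):
        P=R.from_euler('y',x[3]).apply(m0*[sgn,1,1])+x[:3]
        return np.r_[feat(proj(c,T.apply(P)+s["position"]))-F, x[1]*.05,x[0]*.02]
    b=min((least_squares(f,[0,0,z0,p0],x_scale=[5,5,5,.1],diff_step=1e-3) for z0 in(0.1,8) for p0 in(.01,.3,-.3)),key=lambda s:s.cost)
    print("lid in tool frame",b.x[:3].round(1),"pitch",b.x[3].round(3),"res",b.fun.round(1))
if __name__=="__main__":
    import sys; heldfit(int(sys.argv[1]))
E
python3 held.py 1
```

```text
mask 0.67 [263. 273. 200. 220. 328. 320.] tcp at [263. 269.]
lid in tool frame [ 0.   0.  -0.6] pitch -0.119 res [-0.3 -0.9 -2.8 -1.1  1.8 -0.1  0.   0. ]
```

Run:
```python
from plan import *
s=Sim()
s.go(p=(600,50,200),T=mk(114.84,60,1),label="t1")
s.go(p=(670,-20,180),T=mk(100,15,1),label="t2")
s.go(p=(697,60,110),T=mk(90,15,1)); s.go(p=(697,103,60)); s.go(p=(697,103,53))
```

```text
at [538.2 315.6 182.2] [-0.53  0.56 -0.11  1.66  0.08  0.92 -0.24]
t1 n=7 travel(cm)/row [-3.7, -0.79, -1.11] ang/row [-0.0002, 0.0749, -0.0001] -> p [600.  50. 200.] q [ 0.27  0.7  -0.32  1.53 -0.29  1.22  0.56] err 0.000
t2 n=7 travel(cm)/row [-1.08, 0.62, -0.79] ang/row [-0.0301, 0.1116, 0.0231] -> p [670. -20. 180.] q [ 0.58  1.16 -0.45  1.23 -0.67  1.59  0.65] err 0.000
 n=3 travel(cm)/row [-1.59, 1.2, 3.06] ang/row [-0.0562, 0.0, 0.0151] -> p [697.  60. 110.] q [ 0.55  1.2  -0.47  1.42 -0.79  1.25  0.74] err 0.000
 n=2 travel(cm)/row [-1.86, -0.0, 2.72] ang/row [0.0, 0.0, 0.0] -> p [697. 103.  60.] q [ 0.51  1.27 -0.48  1.45 -0.81  1.17  0.8 ] err 0.000
 n=1 travel(cm)/row [-0.68, -0.0, 0.18] ang/row [0.0, 0.0, 0.0] -> p [697. 103.  53.] q [ 0.5   1.28 -0.47  1.44 -0.81  1.16  0.81] err 0.000
```

```bash
python3 -m handwheel '{"travel":[[-3.7,-0.79,-1.11],[-3.7,-0.79,-1.11],[-3.7,-0.79,-1.11],[-3.7,-0.79,-1.11],[-3.7,-0.79,-1.11],[-3.7,-0.79,-1.11],[-3.7,-0.79,-1.11],[0,0,0],[0,0,0]],"angular":[[0,0.075,0],[0,0.075,0],[0,0.075,0],[0,0.075,0],[0,0.075,0],[0,0.075,0],[0,0.075,0],[0,0,0],[0,0,0]],"hand":[255,255,255,255,255,255,255,255,255]}'
python3 -m handwheel '{"travel":[[-1.08,0.62,-0.79],[-1.08,0.62,-0.79],[-1.08,0.62,-0.79],[-1.08,0.62,-0.79],[-1.08,0.62,-0.79],[-1.08,0.62,-0.79],[-1.08,0.62,-0.79],[0,0,0],[0,0,0]],"angular":[[-0.03,0.1116,0.0231],[-0.03,0.1116,0.0231],[-0.03,0.1116,0.0231],[-0.03,0.1116,0.0231],[-0.03,0.1116,0.0231],[-0.03,0.1116,0.0231],[-0.03,0.1116,0.0231],[0,0,0],[0,0,0]],"hand":[255,255,255,255,255,255,255,255,255]}'
python3 held.py 1
python3 - <<'E'
from plan import *
s=Sim()
s.go(p=(697,60,110),T=mk(90,15,1)); s.go(p=(697,103,60)); s.go(p=(697,103,53))
E
```

```text
clock: 33.8
position: [600.4, 48.4, 198.5]
eef_rot: [-0.22, 0.522, 0.812, 0.139]
contact_force: [0.9, 1.1, -0.3]
grip_width: 0.691
clock: 34.7
position: [670.1, -17.8, 180.0]
eef_rot: [-0.468, 0.509, 0.608, 0.391]
contact_force: [-0.1, -0.4, 0.1]
grip_width: 0.686
mask 0.86 [263. 273. 198. 218. 328. 320.] tcp at [263. 268.]
lid in tool frame [ 0.   0.  -0.6] pitch -0.053 res [-0.5 -0.8 -2.  -1.1  1.4  0.1  0.   0. ]
at [670.7 -17.  182.8] [ 0.6   1.12 -0.48  1.23 -0.69  1.56  0.68]
 n=3 travel(cm)/row [-1.71, 1.17, 2.99] ang/row [-0.0573, 0.0001, 0.0162] -> p [697.  60. 110.] q [ 0.55  1.2  -0.47  1.42 -0.79  1.25  0.74] err 0.000
 n=2 travel(cm)/row [-1.86, -0.0, 2.72] ang/row [0.0, 0.0, 0.0] -> p [697. 103.  60.] q [ 0.51  1.27 -0.48  1.45 -0.81  1.16  0.8 ] err 0.000
 n=1 travel(cm)/row [-0.68, -0.0, 0.18] ang/row [0.0, 0.0, 0.0] -> p [697. 103.  53.] q [ 0.51  1.28 -0.48  1.44 -0.81  1.16  0.8 ] err 0.000
```

```bash
python3 -m handwheel '{"travel":[[-1.71,1.17,2.99],[-1.71,1.17,2.99],[-1.71,1.17,2.99],[-0.93,0,1.36],[-0.93,0,1.36],[-0.93,0,1.36],[-0.93,0,1.36],[0,0,0],[0,0,0],[0,0,0]],"angular":[[-0.0573,0,0.0162],[-0.0573,0,0.0162],[-0.0573,0,0.0162],[0,0,0],[0,0,0],[0,0,0],[0,0,0],[0,0,0],[0,0,0],[0,0,0]],"hand":[255,255,255,255,255,255,255,255,255,255]}'
python3 - <<'E'
from plan import *
s=Sim(); s.go(p=(697,103,51),T=mk(90,15,1),n=2)
E
```

```text
clock: 35.8
position: [697.2, 99.5, 58.2]
eef_rot: [-0.43, 0.563, 0.559, 0.431]
contact_force: [0.2, 0.3, -0.8]
grip_width: 0.685
at [697.2  99.5  58.2] [ 0.53  1.23 -0.53  1.44 -0.85  1.14  0.85]
 n=2 travel(cm)/row [-0.3, -0.01, 0.26] ang/row [0.0019, -0.0002, -0.0017] -> p [697. 103.  51.] q [ 0.51  1.28 -0.48  1.44 -0.81  1.16  0.81] err 0.000
```

```bash
python3 -m handwheel '{"travel":[[-0.3,0,0.26],[-0.3,0,0.26],[0,0,0],[0,0,0],[0,0,0]],"angular":[[0,0,0],[0,0,0],[0,0,0],[0,0,0],[0,0,0]],"hand":[255,255,255,255,255]}'
python3 -m handwheel '{"travel":[[0,0,0],[0,0,0],[0,0,0],[0,0,0],[0,0,0]],"angular":[[0,0,0],[0,0,0],[0,0,0],[0,0,0],[0,0,0]],"hand":[30,30,30,30,30]}'
python3 snap.py v10 >/dev/null
```

```text
clock: 36.3
position: [696.7, 103.8, 50.8]
eef_rot: [-0.431, 0.563, 0.559, 0.431]
contact_force: [0.3, -0.3, -1.2]
grip_width: 0.689
clock: 36.8
position: [696.7, 103.9, 50.7]
eef_rot: [-0.431, 0.562, 0.559, 0.431]
contact_force: [0.0, 0.3, 0.5]
grip_width: 0.881
```

View pics/v10.png

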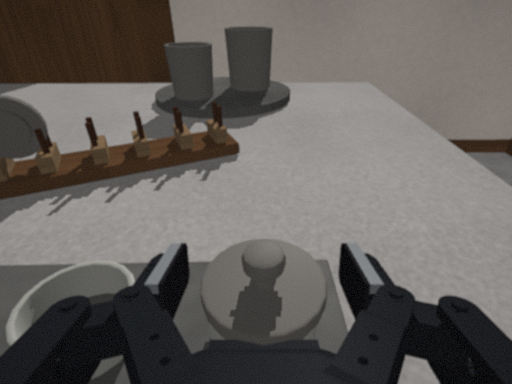

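The lid sits flat in ring 3 at (264,285), knob up. I back off and plan lid B.

```bash
python3 -m handwheel '{"travel":[[0,0,-2],[0,0,-3],[0,0,-4],[0,0,-4],[3,0,-2],[4,0,0],[4,0,0],[0,0,0],[0,0,0]],"angular":[[0,0,0],[0,0,0],[0,0,0],[0,0,0],[0,0,0],[0,0,0],[0,0,0],[0,0,0],[0,0,0]],"hand":[30,30,30,30,30,30,30,30,30]}'
cat > seated.py <<'E'
from lidfit import *
import sys
L=lambda z0: np.r_[circ(30,z0+10),circ(30,z0),circ(10,z0+27),circ(27.5,12)]
def seated(ring,cams=("wrist","scene","side"),z0=36):
    for n in cams:
        if n!="wrist" or 1: r.get_image(n)
        c=r.get_calibration(n); o=r.regions_of(n,"lid0")
        for d in o:
            F=feat(hullpts(d["region"])); g=ray(c,F[:2],z0+8)[0,:2]
            if np.linalg.norm(g-ring)<40:
                b=None
                for zz in range(30,50):  # disc underside height; lid only
                    m=np.r_[circ(30,zz+10),circ(30,zz),circ(10,zz+27)]
                    x,res=fit([(c,d["region"])],m,g); cst=(res**2).sum()
                    if b is None or cst<b[0]: b=(cst,zz,x)
                m=np.r_[circ(30,z0+10),circ(30,z0),circ(10,z0+27)]; x,res=fit([(c,d["region"])],m,g)
                print(n,round(d["confidence"],2),"off ring",(x-ring).round(1),"res",res.round(1),"best disc z",b[1],(b[2]-ring).round(1)); break
        else: print(n,"no lid near ring",len(o))
if __name__=="__main__": seated(np.array([float(sys.argv[1]),float(sys.argv[2])]))
E
python3 seated.py 697 100.7
python3 - <<'E'
from plan import *
s=Sim()
s.go(p=(620,60,230),T=down(114.84),label="rot"); s.go(p=(457.3,277,150),label="hover B"); s.go(p=(457.3,277,58))
s.go(p=(457.3,277,185)); s.go(p=(560,50,200),T=mk(114.84,60,1),label="t1"); s.go(p=(590,-20,180),T=mk(100,15,1),label="t2")
s.go(p=(607,60,110),T=mk(90,15,1)); s.go(p=(607,101,51))
q0=s.q
print("A ring options")
for ring in((426,96,51),(516.5,97.5,51)):
    for az in(-65,-90,-110,-130): 
        for up in (1,-1): print(ring[0],az,up,*[np.round(v,2) for v in ik(np.array(ring),mk(az,20,up),10)])
E
```

```text
clock: 37.75
position: [696.8, -12.4, 196.8]
eef_rot: [-0.43, 0.562, 0.56, 0.431]
contact_force: [-0.1, 0.3, -0.5]
grip_width: 0.882
wrist 0.9 off ring [-0.5 -0. ] res [ 0.2 -0.2 -0.6 -0.8  0.3  0.6] best disc z 30 [-0.5  4.7]
scene 0.87 off ring [2.3 1.6] res [ 0.1 -0.1 -2.  -0.3  1.3  0.3] best disc z 30 [0.1 5.3]
side no lid near ring 0
at [696.5 -12.9 194.4] [ 0.64  1.07 -0.49  1.33 -0.8   1.4   0.67]
rot n=11 travel(cm)/row [0.89, -0.53, 0.27] ang/row [0.0257, -0.1172, -0.0342] -> p [620.  60. 230.] q [-0.08  0.52 -0.12  1.59  0.01  1.05  0.25] err 0.000
hover B n=7 travel(cm)/row [3.79, -0.81, 1.14] ang/row [0.0, 0.0, 0.0] -> p [457. 277. 150.] q [-0.52  0.49 -0.11  1.91  0.01  0.76 -0.21] err 0.000
 n=3 travel(cm)/row [0.0, 0.0, 3.07] ang/row [0.0, 0.0, 0.0] -> p [457. 277.  58.] q [-0.54  0.63 -0.1   1.99  0.03  0.55 -0.23] err 0.000
 n=3 travel(cm)/row [0.0, 0.0, -4.23] ang/row [0.0, 0.0, 0.0] -> p [457. 277. 185.] q [-0.52  0.44 -0.12  1.87  0.01  0.85 -0.2 ] err 0.000
t1 n=6 travel(cm)/row [-4.04, -0.04, -1.16] ang/row [0.0, 0.0873, 0.0] -> p [560.  50. 200.] q [ 0.3   0.6
[... 762 characters left out ...]
11 -0.02  1.64  0.48  1.57  1.77]
426 -110 -1 0.0 [-0.83  1.13  0.24  1.64  0.35  1.48 -1.19]
426 -130 1 0.0 [-0.52  1.15 -0.06  1.48  0.32  1.73  1.71]
426 -130 -1 0.0 [-0.66  1.16  0.21  1.48  0.18  1.67 -1.24]
516.5 -65 1 0.0 [-0.87  1.05  0.    1.99  1.09  1.24  1.68]
516.5 -65 -1 0.0 [-0.94  1.06  0.11  1.99  1.04  1.16 -1.42]
516.5 -90 1 0.0 [-0.77  1.11  0.05  1.65  0.72  1.45  1.89]
516.5 -90 -1 0.0 [-0.88  1.13  0.24  1.65  0.6   1.35 -1.13]
516.5 -110 1 0.0 [-0.65  1.17  0.06  1.41  0.51  1.67  1.94]
516.5 -110 -1 0.0 [-0.76  1.19  0.28  1.4   0.38  1.59 -1.07]
516.5 -130 1 0.0 [-0.5   1.23  0.01  1.2   0.35  1.88  1.86]
516.5 -130 -1 0.0 [-0.6   1.25  0.24  1.2   0.22  1.84 -1.14]
```

Lid C: (-0.5, 0) mm off the ring axis and it matches the level model. Now lid B.

```bash
python3 -m handwheel '{"travel":[[0.89,-0.53,0.27],[0.89,-0.53,0.27],[0.89,-0.53,0.27],[0.89,-0.53,0.27],[0.89,-0.53,0.27],[0.89,-0.53,0.27],[0.89,-0.53,0.27],[0.89,-0.53,0.27],[0.89,-0.53,0.27],[0.89,-0.53,0.27],[0.89,-0.53,0.27],[0,0,0]],"angular":[[0.0257,-0.1172,-0.0342],[0.0257,-0.1172,-0.0342],[0.0257,-0.1172,-0.0342],[0.0257,-0.1172,-0.0342],[0.0257,-0.1172,-0.0342],[0.0257,-0.1172,-0.0342],[0.0257,-0.1172,-0.0342],[0.0257,-0.1172,-0.0342],[0.0257,-0.1172,-0.0342],[0.0257,-0.1172,-0.0342],[0.0257,-0.1172,-0.0342],[0,0,0]],"hand":[45,45,45,45,45,45,45,45,45,45,45,45]}'
python3 -m handwheel '{"travel":[[3.79,-0.81,1.14],[3.79,-0.81,1.14],[3.79,-0.81,1.14],[3.79,-0.81,1.14],[3.79,-0.81,1.14],[3.79,-0.81,1.14],[3.79,-0.81,1.14],[0,0,0],[0,0,0],[0,0,0]],"angular":[[0,0,0],[0,0,0],[0,0,0],[0,0,0],[0,0,0],[0,0,0],[0,0,0],[0,0,0],[0,0,0],[0,0,0]],"hand":[45,45,45,45,45,45,45,45,45,45]}'
python3 snap.py v11>/dev/null; python3 lidfit.py
python3 - <<'E'
from plan import *
s=Sim()
s.go(p=(457.3,277,58),T=down(114.84),n=5)
E
```

```text
clock: 39.25
position: [618.1, 67.6, 231.7]
eef_rot: [0.001, 0.533, 0.846, 0.0]
contact_force: [0.4, 0.4, -0.1]
grip_width: 0.825
clock: 40.25
position: [457.8, 275.8, 151.3]
eef_rot: [0.001, 0.539, 0.842, -0.0]
contact_force: [-0.2, -1.5, 0.7]
grip_width: 0.823
[457.  276.3] [ 0.1 -0.2 -0.9 -0.7  0.7  1.2]
[375.3 239.2] [ 0.5  0.  -1.  -0.9  0.3  0.8]
at [458.  275.6 151.5] [-0.55  0.48 -0.11  1.93  0.08  0.73 -0.28]
 n=5 travel(cm)/row [0.03, -0.0, 1.87] ang/row [0.0003, 0.0003, -0.0003] -> p [457. 277.  58.] q [-0.52  0.63 -0.12  1.99  0.07  0.55 -0.26] err 0.000
```

```bash
python3 -m handwheel '{"travel":[[0.03,0,1.87],[0.03,0,1.87],[0.02,0,1.87],[0,0,1.87],[0,0,1.87],[0,0,0],[0,0,0]],"angular":[[0,0,0],[0,0,0],[0,0,0],[0,0,0],[0,0,0],[0,0,0],[0,0,0]],"hand":[45,45,45,45,45,45,45]}' 30
python3 -m handwheel '{"travel":[[0,0,0],[0,0,0],[0,0,0],[0,0,0],[0,0,0],[0,0,-1.5],[0,0,-3],[0,0,-4],[0,0,-4],[0,0,0],[0,0,0],[0,0,0]],"angular":[[0,0,0],[0,0,0],[0,0,0],[0,0,0],[0,0,0],[0,0,0],[0,0,0],[0,0,0],[0,0,0],[0,0,0],[0,0,0],[0,0,0]],"hand":[255,255,255,255,255,255,255,255,255,255,255,255]}' 30
python3 held.py 1
python3 - <<'E'
from plan import *
s=Sim()
s.go(p=(560,50,200),T=mk(114.84,60,1),label="t1"); s.go(p=(590,-20,180),T=mk(100,15,1),label="t2")
E
```

```text
clock: 41.05
position: [457.2, 276.9, 58.1]
eef_rot: [0.001, 0.539, 0.843, -0.0]
contact_force: [0.6, 0.3, 0.7]
grip_width: 0.824
clock: 42.25
position: [456.1, 277.2, 182.2]
eef_rot: [0.001, 0.538, 0.843, -0.0]
contact_force: [-0.1, -0.4, -2.0]
grip_width: 0.686
mask 0.81 [264. 273. 198. 220. 330. 322.] tcp at [263. 269.]
lid in tool frame [ 0.   0.  -1.3] pitch -0.105 res [-0.5  0.2 -2.1 -0.6  0.2 -0.5  0.   0. ]
at [456.  277.2 181.7] [-0.55  0.44 -0.12  1.9   0.07  0.81 -0.28]
t1 n=6 travel(cm)/row [-4.05, -0.02, -1.21] ang/row [-0.0002, 0.0875, 0.0001] -> p [560.  50. 200.] q [ 0.32  0.64 -0.34  1.63 -0.32  1.2   0.61] err 0.000
t2 n=7 travel(cm)/row [-0.95, 0.08, -0.65] ang/row [-0.0301, 0.1116, 0.0231] -> p [590. -20. 180.] q [ 0.69  1.07 -0.48  1.46 -0.68  1.53  0.78] err 0.000
```

```bash
python3 -m handwheel '{"travel":[[-4.05,-0.02,-1.21],[-4.05,-0.02,-1.21],[-4.05,-0.02,-1.21],[-4.05,-0.02,-1.21],[-4.05,-0.02,-1.21],[-4.05,-0.02,-1.21],[0,0,0],[0,0,0]],"angular":[[0,0.0875,0],[0,0.0875,0],[0,0.0875,0],[0,0.0875,0],[0,0.0875,0],[0,0.0875,0],[0,0,0],[0,0,0]],"hand":[255,255,255,255,255,255,255,255]}'
python3 -m handwheel '{"travel":[[-0.95,0.08,-0.65],[-0.95,0.08,-0.65],[-0.95,0.08,-0.65],[-0.95,0.08,-0.65],[-0.95,0.08,-0.65],[-0.95,0.08,-0.65],[-0.95,0.08,-0.65],[0,0,0],[0,0,0],[0,0,0]],"angular":[[-0.03,0.1116,0.0231],[-0.03,0.1116,0.0231],[-0.03,0.1116,0.0231],[-0.03,0.1116,0.0231],[-0.03,0.1116,0.0231],[-0.03,0.1116,0.0231],[-0.03,0.1116,0.0231],[0,0,0],[0,0,0],[0,0,0]],"hand":[255,255,255,255,255,255,255,255,255,255]}'
python3 - <<'E'
from plan import *
s=Sim()
s.go(p=(607,60,110),T=mk(90,15,1)); s.go(p=(607,101,60),n=4); s.go(p=(607,101.5,51),n=2)
E
```

```text
clock: 43.15
position: [558.5, 52.9, 199.5]
eef_rot: [-0.215, 0.523, 0.814, 0.136]
contact_force: [-0.0, 1.0, -0.8]
grip_width: 0.686
clock: 44.15
position: [588.9, -12.4, 184.6]
eef_rot: [-0.462, 0.51, 0.613, 0.388]
contact_force: [0.4, 0.1, 0.3]
grip_width: 0.685
at [588.9 -12.4 184.6] [ 0.65  1.02 -0.45  1.49 -0.7   1.48  0.82]
 n=3 travel(cm)/row [-1.78, 0.88, 2.91] ang/row [-0.0574, 0.0044, 0.0175] -> p [607.  60. 110.] q [ 0.64  1.12 -0.47  1.67 -0.86  1.22  0.93] err 0.000
 n=4 travel(cm)/row [-0.94, -0.0, 1.31] ang/row [0.0, 0.0, 0.0] -> p [607. 101.  60.] q [ 0.6   1.19 -0.48  1.69 -0.89  1.12  1.  ] err 0.000
 n=2 travel(cm)/row [-0.43, -0.0, 0.14] ang/row [0.0, 0.0, 0.0] -> p [607. 102.  51.] q [ 0.59  1.21 -0.48  1.68 -0.89  1.11  1.01] err 0.000
```

```bash
python3 -m handwheel '{"travel":[[-1.78,0.88,2.91],[-1.78,0.88,2.91],[-1.78,0.88,2.91],[-0.94,0,1.31],[-0.94,0,1.31],[-0.94,0,1.31],[-0.94,0,1.31],[0,0,0],[0,0,0],[0,0,0]],"angular":[[-0.0574,0.0044,0.0175],[-0.0574,0.0044,0.0175],[-0.0574,0.0044,0.0175],[0,0,0],[0,0,0],[0,0,0],[0,0,0],[0,0,0],[0,0,0],[0,0,0]],"hand":[255,255,255,255,255,255,255,255,255,255]}'
python3 - <<'E'
from plan import *
s=Sim(); s.go(p=(607.1,102.3,51),T=mk(90,15,1),n=2)
E
```

```text
clock: 45.15
position: [607.2, 98.0, 58.4]
eef_rot: [-0.431, 0.563, 0.559, 0.431]
contact_force: [0.5, -1.1, -0.7]
grip_width: 0.684
at [607.2  98.   58.4] [ 0.59  1.18 -0.51  1.7  -0.91  1.06  1.03]
 n=2 travel(cm)/row [-0.3, -0.01, 0.3] ang/row [0.0019, -0.0008, -0.0018] -> p [607. 102.  51.] q [ 0.6   1.21 -0.49  1.68 -0.88  1.11  1.  ] err 0.000
```

```bash
python3 -m handwheel '{"travel":[[-0.3,0,0.3],[-0.3,0,0.3],[0,0,0],[0,0,0],[0,0,0]],"angular":[[0,0,0],[0,0,0],[0,0,0],[0,0,0],[0,0,0]],"hand":[255,255,255,255,255]}'
python3 -m handwheel '{"travel":[[0,0,0],[0,0,0],[0,0,0],[0,0,0],[0,0,0],[0,0,-2],[0,0,-3],[0,0,-4],[0,0,-4],[3,0,-2],[4,0,0],[4,0,0]],"angular":[[0,0,0],[0,0,0],[0,0,0],[0,0,0],[0,0,0],[0,0,0],[0,0,0],[0,0,0],[0,0,0],[0,0,0],[0,0,0],[0,0,0]],"hand":[40,40,40,40,40,40,40,40,40,40,40,40]}'
python3 -m handwheel '{"travel":[[0,0,0],[0,0,0]],"angular":[[0,0,0],[0,0,0]],"hand":[40,40]}'
python3 snap.py v12b >/dev/null
python3 seated.py 607.1 99.1
python3 - <<'E'
from plan import *
for up in (1,-1):
  for az0 in ((-65.16,) if up==1 else (114.84,)):
    s=Sim()
    s.go(p=(520,60,230),T=down(az0),label="rot",n=None); s.go(p=(375,239.5,150),label="hover A"); s.go(p=(375,239.5,58)); s.go(p=(375,239.5,185))
    s.go(p=(420,200,200),T=mk(-65.16,60,up),label="t1"); s.go(p=(440,210,170),T=mk(-80,20,up),label="t2")
    s.go(p=(426,140,100),T=mk(-90,20,up)); s.go(p=(426,93,51))
E
```

```text
clock: 45.65
position: [606.8, 102.9, 50.8]
eef_rot: [-0.431, 0.562, 0.559, 0.431]
contact_force: [-0.4, 0.0, -0.8]
grip_width: 0.687
clock: 46.85
position: [606.8, -14.5, 196.6]
eef_rot: [-0.431, 0.563, 0.558, 0.431]
contact_force: [0.7, -0.2, 1.0]
grip_width: 0.844
clock: 47.05
position: [606.8, -13.5, 196.5]
eef_rot: [-0.43, 0.562, 0.56, 0.431]
contact_force: [-0.6, -0.0, 0.2]
grip_width: 0.842
wrist 0.72 off ring [ -2.5 -25.5] res [  0.    0.6  54.4  10.2 -57.3  -6.3] best disc z 49 [ -2.4 -34.7]
scene no lid near ring 4
side no lid near ring 2
at [606.7 -13.9 194.8] [ 0.7   0.99 -0.46  1.59 -0.83  1.35  0.83]
rot n=22 travel(cm)/row [-0.35, -0.64, -0.21] ang/row [-0.0768, -0.0168, 0.0997] -> p [520.  60. 230.] q [-0.43  0.39  0.4   1.85 -0.26  0.95 -2.63] err 0.231
hover A n=6 travel(cm)/row [-3.73, 0.94, 1.33] ang/row [0.0, 0.0, 0.0] -> p [375. 239. 150.] q [-1.04  0.43  0.62  2.13 -0.47  0.71 -2.81] err 0.035
 n=3 travel(cm)/row [0.0, 0.0, 3.07] ang/row [0.0, 0.0, 0.0] -> p [375. 240.  58.] q [-0.92  0.58  0.46  2.22 -0.65  0.48 -2.67] err 0.000
 n=3 travel(cm)/row [0.0, 0.0, 
[... 1241 characters left out ...]
, -4.23] ang/row [0.0, 0.0, 0.0] -> p [375. 240. 185.] q [-0.5   0.32 -0.16  2.09  0.02  0.75 -0.24] err 0.000
t1 n=5 travel(cm)/row [-1.15, 0.48, -0.07] ang/row [0.0, -0.1047, 0.0] -> p [420. 200. 200.] q [-0.91  0.43  0.07  2.01  0.48  0.98 -0.73] err 0.000
t2 n=6 travel(cm)/row [0.4, 0.38, 0.31] ang/row [0.0337, -0.1157, 0.0283] -> p [440. 210. 170.] q [-1.14  0.93  0.26  1.71  0.56  1.49 -1.06] err 0.000
 n=3 travel(cm)/row [1.42, -0.74, 2.93] ang/row [0.0547, -0.0, 0.0199] -> p [426. 140. 100.] q [-1.04  1.03  0.27  1.77  0.49  1.38 -1.15] err 0.000
 n=2 travel(cm)/row [1.5, -0.0, 3.05] ang/row [0.0, 0.0, 0.0] -> p [426.  93.  51.] q [-1.    1.09  0.28  1.85  0.52  1.24 -1.21] err 0.000
```

The mask for lid B is not a single lid, so I look at the picture.

Run:
```python
from h import *
a=r.get_image("wrist"); b=r.get_image("scene"); c=r.get_image("side")
z=lambda im,x,y,w,h,f: cv2.resize(im[y:y+h,x:x+w],None,fx=f,fy=f,interpolation=cv2.INTER_CUBIC)
A=z(a,100,130,300,190,1.6)[:300]; B=z(b,250,130,120,100,4)[:400]; C=z(c,175,150,120,100,3)[:300]
W=800; can=np.zeros((600,W,3),np.uint8); can[:A.shape[0],:A.shape[1]]=A[:, :W]
can[300:600,:360]=C; B=cv2.resize(B,(400,300)); can[300:600,380:780]=B
cv2.imwrite("pics/g.png",can)
for n in("wrist","scene","side"): print(n,[(round(d["confidence"],2),[int(v) for v in d["extent"]]) for d in r.regions_of(n,"lid0")])
```

```text
wrist [(0.82, [322, 270, 25, 44]), (0.82, [234, 273, 56, 43]), (0.81, [79, 184, 44, 38]), (0.4, [75, 274, 275, 91])]
scene [(0.71, [302, 169, 23, 19]), (0.58, [327, 192, 23, 21]), (0.5, [285, 97, 19, 17]), (0.45, [198, 245, 6, 7])]
side []
```

View pics/g.png

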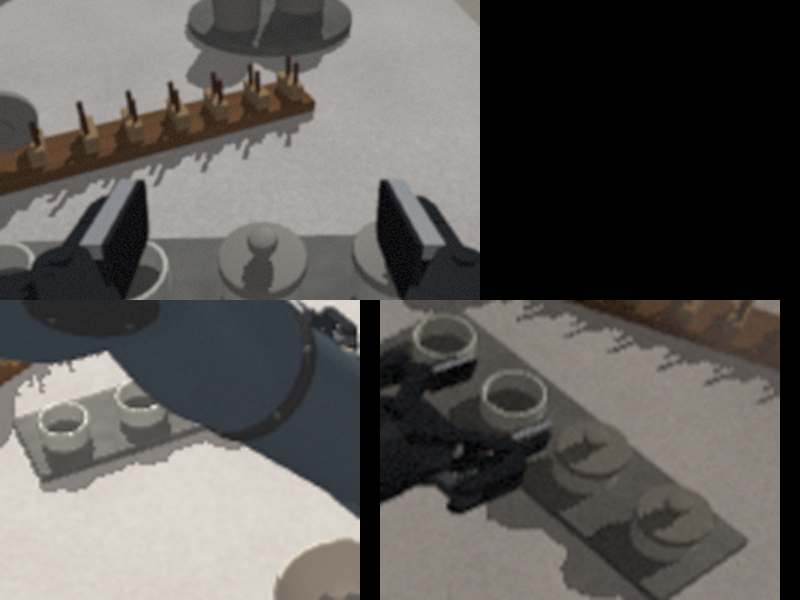

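Lids B and C lie flat in rings 2 and 3. Lid A's knob faces the other way, so it goes to ring 1 with the tool pointing back over the board.

Run:
```python
from plan import *
s=Sim()
s.go(p=(520,60,230),T=down(114.84),label="rot"); s.go(p=(375,239.4,150),label="hover A"); s.go(p=(375,239.4,58)); s.go(p=(375,239.4,185))
s.go(p=(480,200,220),label="m"); s.go(p=(480,200,220),T=mk(-65.16,55,-1),label="t1"); s.go(p=(530,190,180),T=mk(-110,25,-1),label="t2")
z=mk(-110,25,-1).apply([0,0,1]); h=z*[1,1,0]/np.linalg.norm(z[:2]); tgt=np.array([516.5,97.5,54])+3*h; print(tgt)
s.go(p=tgt+[0,0,40]-40*h,label="app"); s.go(p=tgt+[0,0,8]); s.go(p=tgt)
```

```text
at [606.8 -13.8 195.5] [ 0.7   0.98 -0.46  1.59 -0.83  1.35  0.83]
rot n=11 travel(cm)/row [0.9, -0.62, 0.3] ang/row [0.0258, -0.1172, -0.0341] -> p [520.  60. 230.] q [-0.08  0.37 -0.13  1.85 -0.    0.94  0.24] err 0.000
hover A n=6 travel(cm)/row [3.73, -0.94, 1.33] ang/row [0.0, 0.0, 0.0] -> p [375. 239. 150.] q [-0.52  0.38 -0.15  2.13  0.03  0.65 -0.25] err 0.000
 n=3 travel(cm)/row [0.0, 0.0, 3.07] ang/row [0.0, 0.0, 0.0] -> p [375. 239.  58.] q [-0.55  0.54 -0.11  2.22  0.07  0.4  -0.29] err 0.000
 n=3 travel(cm)/row [0.0, 0.0, -4.23] ang/row [0.0, 0.0, 0.0] -> p [375. 239. 185.] q [-0.5   0.32 -0.16  2.09  0.02  0.75 -0.24] err 0.000
m n=3 travel(cm)/row [-2.66, 2.62, -1.17] ang/row [0.0, 0.0, 0.0] -> p [480. 200. 220.] q [-0.34  0.38 -0.15  1.87  0.01  0.91 -0.06] err 0.000
t1 n=5 travel(cm)/row [0.0, 0.0, 0.0] ang/row [-0.0, -0.1222, -0.0] -> p [480. 200. 220.] q [-0.89  0.49  0.1   1.88  0.54  1.07 -0.69] err 0.000
t2 n=8 travel(cm)/row [0.23, 0.66, 0.46] ang/row [0.0758, -0.062, 0.0636] -> p [530. 190. 180.] q [-0.83  1.05  0.31  1.23  0.33  1.82 -0.94] err 0.000
[515.47393957  94.68092214  54.        ]
app n=3 travel(cm)/row [1.83, 0.63, 2.86] ang/row [0.0, 0.0, 0.0] -> p [529. 132.  94.] q [-0.79  1.11  0.31  1.35  0.33  1.63 -1.  ] err 0.000
 n=2 travel(cm)/row [0.6, -0.0, 2.49] ang/row [0.0, 0.0, 0.0] -> p [515.  95.  62.] q [-0.77  1.13  0.31  1.45  0.34  1.51 -1.03] err 0.000
 n=1 travel(cm)/row [0.73, -0.0, 0.34] ang/row [0.0, 0.0, 0.0] -> p [515.  95.  54.] q [-0.76  1.14  0.31  1.45  0.34  1.5  -1.03] err 0.000
```

```bash
python3 -m handwheel '{"travel":[[0.9,-0.62,0.3],[0.9,-0.62,0.3],[0.9,-0.62,0.3],[0.9,-0.62,0.3],[0.9,-0.62,0.3],[0.9,-0.62,0.3],[0.9,-0.62,0.3],[0.9,-0.62,0.3],[0.9,-0.62,0.3],[0.9,-0.62,0.3],[0.9,-0.62,0.3],[0,0,0]],"angular":[[0.0258,-0.1172,-0.0341],[0.0258,-0.1172,-0.0341],[0.0258,-0.1172,-0.0341],[0.0258,-0.1172,-0.0341],[0.0258,-0.1172,-0.0341],[0.0258,-0.1172,-0.0341],[0.0258,-0.1172,-0.0341],[0.0258,-0.1172,-0.0341],[0.0258,-0.1172,-0.0341],[0.0258,-0.1172,-0.0341],[0.0258,-0.1172,-0.0341],[0,0,0]],"hand":[45,45,45,45,45,45,45,45,45,45,45,45]}' >/dev/null
python3 -m handwheel '{"travel":[[3.73,-0.94,1.33],[3.73,-0.94,1.33],[3.73,-0.94,1.33],[3.73,-0.94,1.33],[3.73,-0.94,1.33],[3.73,-0.94,1.33],[0,0,0],[0,0,0],[0,0,0],[0,0,0]],"angular":[[0,0,0],[0,0,0],[0,0,0],[0,0,0],[0,0,0],[0,0,0],[0,0,0],[0,0,0],[0,0,0],[0,0,0]],"hand":[45,45,45,45,45,45,45,45,45,45]}'
python3 - <<'E'
from plan import *
from lidfit import lidmodel
c=r.get_calibration("wrist"); r.get_image("wrist")
for d in r.regions_of("wrist","lid0")[:3]:
    g=ray(c,feat(hullpts(d["region"]))[:2],60)[0,:2]
    if np.linalg.norm(g-[375,239])<40: print(d["confidence"],fit([(c,d["region"])],lidmodel(-65.16),g))
s=Sim(); s.go(p=(375,239.4,58),T=down(114.84),n=5)
E
```

```text
clock: 49.9
position: [375.8, 238.2, 150.1]
eef_rot: [0.0, 0.539, 0.842, 0.0]
contact_force: [-0.0, -0.9, 0.2]
grip_width: 0.82
0.85 (array([375.12996301, 239.31304626]), array([-0.01608276,  0.05400085, -0.5675659 , -1.0391083 ,  0.5921936 ,
        0.97514343], dtype=float32))
at [375.6 238.4 150. ] [-0.55  0.38 -0.16  2.15  0.1   0.62 -0.35]
 n=5 travel(cm)/row [0.02, -0.0, 1.84] ang/row [0.0001, -0.0, -0.0004] -> p [375. 239.  58.] q [-0.53  0.54 -0.14  2.22  0.11  0.4  -0.33] err 0.000
```

```bash
python3 -m handwheel '{"travel":[[0.02,0,1.84],[0.02,0,1.84],[0.02,0,1.84],[0.02,0,1.84],[0.02,0,1.84],[0,0,0],[0,0,0]],"angular":[[0,0,0],[0,0,0],[0,0,0],[0,0,0],[0,0,0],[0,0,0],[0,0,0]],"hand":[45,45,45,45,45,45,45]}' 30
python3 -m handwheel '{"travel":[[0,0,0],[0,0,0],[0,0,0],[0,0,0],[0,0,0],[0,0,-1.5],[0,0,-3],[0,0,-4],[0,0,-4],[0,0,0],[0,0,0],[0,0,0]],"angular":[[0,0,0],[0,0,0],[0,0,0],[0,0,0],[0,0,0],[0,0,0],[0,0,0],[0,0,0],[0,0,0],[0,0,0],[0,0,0],[0,0,0]],"hand":[255,255,255,255,255,255,255,255,255,255,255,255]}' 30
python3 held.py -1
python3 - <<'E'
from plan import *
s=Sim()
s.go(p=(480,200,220),label="m"); s.go(p=(480,200,220),T=mk(-65.16,55,-1),label="t1"); s.go(p=(530,190,180),T=mk(-110,25,-1),label="t2")
E
```

```text
clock: 50.7
position: [374.5, 239.8, 58.0]
eef_rot: [-0.0, 0.539, 0.843, -0.0]
contact_force: [-0.2, 0.3, 0.2]
grip_width: 0.822
clock: 51.9
position: [373.9, 239.7, 182.1]
eef_rot: [-0.0, 0.538, 0.843, -0.001]
contact_force: [0.4, 0.4, -0.9]
grip_width: 0.687
mask 0.85 [263. 276. 198. 230. 328. 322.] tcp at [263. 269.]
lid in tool frame [0.  0.  1.4] pitch -0.131 res [-0.3 -1.8 -0.8 -0.1 -0.1  1.3  0.   0. ]
at [373.8 239.6 181.7] [-0.54  0.33 -0.18  2.11  0.09  0.71 -0.34]
m n=3 travel(cm)/row [-2.69, 2.65, -1.28] ang/row [0.0, 0.0, 0.0] -> p [480. 200. 220.] q [-0.32  0.38 -0.19  1.87  0.03  0.91 -0.08] err 0.000
t1 n=5 travel(cm)/row [0.0, 0.0, 0.0] ang/row [-0.0004, -0.1221, 0.0002] -> p [480. 200. 220.] q [-0.86  0.49  0.05  1.88  0.56  1.09 -0.71] err 0.000
t2 n=8 travel(cm)/row [0.23, 0.66, 0.46] ang/row [0.0758, -0.062, 0.0636] -> p [530. 190. 180.] q [-0.82  1.04  0.27  1.23  0.35  1.83 -0.96] err 0.000
```

```bash
python3 -m handwheel '{"travel":[[-2.69,2.65,-1.28],[-2.69,2.65,-1.28],[-2.69,2.65,-1.28],[0,0,0],[0,0,0],[0,0,0],[0,0,0],[0,0,0],[0,0,0]],"angular":[[0,0,0],[0,0,0],[0,0,0],[0,-0.122,0],[0,-0.122,0],[0,-0.122,0],[0,-0.122,0],[0,-0.122,0],[0,0,0]],"hand":[255,255,255,255,255,255,255,255,255]}'
python3 -m handwheel '{"travel":[[0.23,0.66,0.46],[0.23,0.66,0.46],[0.23,0.66,0.46],[0.23,0.66,0.46],[0.23,0.66,0.46],[0.23,0.66,0.46],[0.23,0.66,0.46],[0.23,0.66,0.46],[0,0,0],[0,0,0],[0,0,0]],"angular":[[0.0758,-0.062,0.0636],[0.0758,-0.062,0.0636],[0.0758,-0.062,0.0636],[0.0758,-0.062,0.0636],[0.0758,-0.062,0.0636],[0.0758,-0.062,0.0636],[0.0758,-0.062,0.0636],[0.0758,-0.062,0.0636],[0,0,0],[0,0,0],[0,0,0]],"hand":[255,255,255,255,255,255,255,255,255,255,255]}'
python3 - <<'E'
from plan import *
s=Sim(); tgt=np.array([515.5,94.7,54])
s.go(p=(529,132,94),T=mk(-110,25,-1),label="app",n=4); s.go(p=tgt+[0,0,8],n=3); s.go(p=tgt)
E
```

```text
clock: 52.9
position: [478.3, 204.0, 218.3]
eef_rot: [0.253, 0.51, 0.806, -0.163]
contact_force: [-0.1, 1.1, -1.0]
grip_width: 0.69
clock: 54.0
position: [530.4, 190.2, 182.0]
eef_rot: [0.306, 0.691, 0.485, -0.439]
contact_force: [-0.2, 0.4, -1.2]
grip_width: 0.687
at [530.4 190.2 182. ] [-0.84  1.03  0.28  1.27  0.36  1.82 -1.  ]
app n=4 travel(cm)/row [1.4, 0.47, 2.18] ang/row [-0.0001, -0.0011, 0.0006] -> p [529. 132.  94.] q [-0.77  1.11  0.27  1.36  0.35  1.64 -1.02] err 0.000
 n=3 travel(cm)/row [0.41, 0.0, 1.65] ang/row [0.0, 0.0, 0.0] -> p [516.  95.  62.] q [-0.75  1.12  0.27  1.45  0.36  1.52 -1.06] err 0.000
 n=1 travel(cm)/row [0.73, -0.0, 0.34] ang/row [0.0, 0.0, 0.0] -> p [516.  95.  54.] q [-0.75  1.13  0.27  1.45  0.36  1.52 -1.06] err 0.000
```

```bash
python3 -m handwheel '{"travel":[[1.4,0.47,2.18],[1.4,0.47,2.18],[1.4,0.47,2.18],[1.4,0.47,2.18],[0.41,0,1.65],[0.41,0,1.65],[0.41,0,1.65],[0,0,0],[0,0,0],[0,0,0]],"angular":[[0,0,0],[0,0,0],[0,0,0],[0,0,0],[0,0,0],[0,0,0],[0,0,0],[0,0,0],[0,0,0],[0,0,0]],"hand":[255,255,255,255,255,255,255,255,255,255]}'
python3 - <<'E'
from plan import *
s=Sim(); s.go(p=(515.5,94.7,54.5),T=mk(-110,25,-1),n=2)
r.get_image("scene"); c=r.get_calibration("scene")
for d in r.regions_of("scene","lid0"): print(d["confidence"],ray(c,feat(hullpts(d["region"]))[:2],46)[0].round(0))
E
```

```text
clock: 55.0
position: [516.1, 96.1, 62.5]
eef_rot: [0.307, 0.691, 0.485, -0.439]
contact_force: [0.7, 0.7, -0.7]
grip_width: 0.689
at [516.1  96.1  62.5] [-0.77  1.12  0.28  1.49  0.39  1.51 -1.09]
 n=2 travel(cm)/row [0.33, -0.0, 0.24] ang/row [0.0005, -0.0019, 0.0004] -> p [516.  95.  54.] q [-0.74  1.13  0.26  1.45  0.37  1.52 -1.07] err 0.000
0.79 [611.  95.  46.]
0.77 [700.  96.  46.]
0.73 [506. 103.  46.]
```

```bash
python3 -m handwheel '{"travel":[[0.33,0,0.26],[0.33,0,0.26],[0,0,0],[0,0,0],[0,0,0]],"angular":[[0,0,0],[0,0,0],[0,0,0],[0,0,0],[0,0,0]],"hand":[255,255,255,255,255]}'
python3 -m handwheel '{"travel":[[0,0,0],[0,0,0],[0,0,0],[0,0,0],[0,0,0],[0,0,0]],"angular":[[0,0,0],[0,0,0],[0,0,0],[0,0,0],[0,0,0],[0,0,0]],"hand":[40,40,40,40,40,40]}'
python3 -m handwheel '{"travel":[[0,0,-2],[0,0,-3],[0,0,-4],[0,0,-4],[0,0,-4],[-4,0,0],[-4,0,0],[0,0,0],[0,0,0]],"angular":[[0,0,0],[0,0,0],[0,0,0],[0,0,0],[0,0,0],[0,0,0],[0,0,0],[0,0,0],[0,0,0]],"hand":[40,40,40,40,40,40,40,40,40]}'
python3 - <<'E'
from plan import *
b=r.get_image("scene"); c=r.get_image("side"); w=r.get_image("wrist")
z=lambda im,x,y,w,h,f: cv2.resize(im[y:y+h,x:x+w],None,fx=f,fy=f,interpolation=cv2.INTER_CUBIC)
can=np.zeros((600,800,3),np.uint8); can[:300,:360]=z(c,175,150,120,100,3); can[:300,380:780]=cv2.resize(z(b,250,130,120,90,4),(400,300))
can[300:,:400]=cv2.resize(z(c,200,215,160,120,3),(400,300)); can[300:,400:]=cv2.resize(w,(400,300)); cv2.imwrite("pics/hh.png",can)
from seated import L
R3=np.array([[425.9,95.8],[516.5,97.5],[607.1,99.1],[697,100.7]])
for n in("scene","side"):
    k=r.get_calibration(n)
    for d in r.regions_of(n,"lid0"):
        F=feat(hullpts(d["region"])); g=ray(k,F[:2],44)[0,:2]
        m=np.r_[circ(30,46),circ(30,36),circ(10,63)]; x,res=fit([(k,d["region"])],m,g)
        i=np.linalg.norm(R3-x,axis=1).argmin(); print(n,"ring",i,"off",(x-R3[i]).round(1),"res",res.round(1))
E
```

```text
clock: 55.6
position: [514.9, 93.0, 53.5]
eef_rot: [0.308, 0.691, 0.484, -0.44]
contact_force: [0.0, -0.6, -0.5]
grip_width: 0.687
clock: 56.2
position: [514.9, 93.0, 53.6]
eef_rot: [0.308, 0.691, 0.484, -0.44]
contact_force: [0.0, -0.4, -0.8]
grip_width: 0.843
clock: 57.1
position: [556.2, 205.6, 199.0]
eef_rot: [0.307, 0.692, 0.484, -0.439]
contact_force: [0.2, 0.8, -0.5]
grip_width: 0.843
scene ring 3 off [1.  0.3] res [ 0.   0.1 -0.7 -0.4  0.6  0.3]
scene ring 1 off [ 1.9 -5.2] res [-0.   0.1 -0.  -0.7  0.1  0.5]
scene ring 2 off [ 0.9 -0.3] res [ 0.1 -0.  -0.6 -0.7  0.5  0.7]
side ring 2 off [ -13.4 -359.9] res [  0.    0.1  15.   11.3 -14.9 -12. ]
side ring 2 off [-0.8  2.6] res [ 0.2  0.  -0.6 -0.6  0.3  0.5]
side ring 3 off [-2.5  2.9] res [ 0.  -0.1 -0.8 -1.8  0.7  1.9]
side ring 1 off [0.6 0.5] res [ 0.1 -0.  -0.2 -0.8  0.1  0.7]
```

View pics/hh.png

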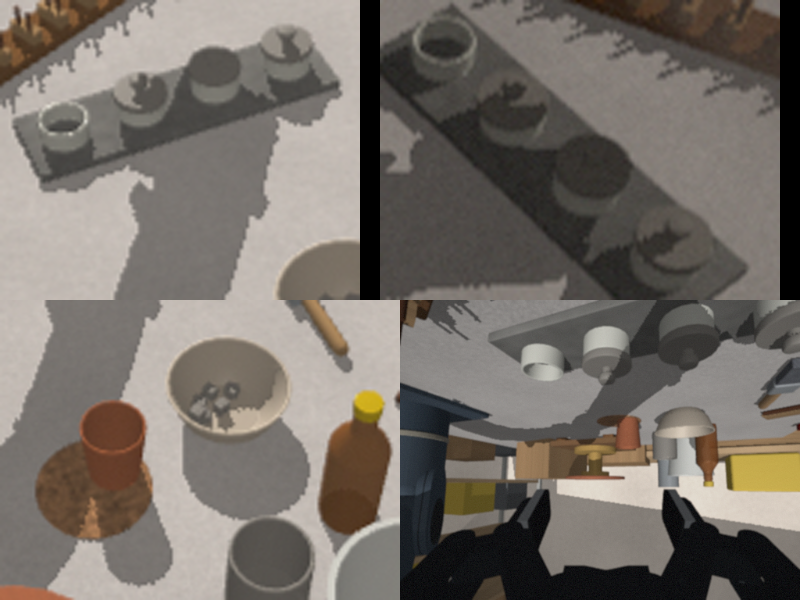

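All three lids look level in rings 1, 2 and 3, the cup is upright on the mat, and the tiles are in the bowl. Lid A measures about 4 mm off-axis, so I check it from straight above with the wrist camera.

Run:
```python
from plan import *
s=Sim(); s.go(p=(560,200,240),T=mk(-110,70,-1),label="a"); s.go(T=down(90),label="b"); s.go(p=(560,30,240),label="c")
```

```text
at [555.8 206.  197. ] [-0.82  1.06  0.29  1.15  0.38  1.9  -0.95]
a n=7 travel(cm)/row [-0.49, 0.09, -0.4] ang/row [-0.0002, 0.1122, 0.0002] -> p [560. 200. 240.] q [-0.6   0.61  0.14  1.46  0.1   1.34 -0.85] err 0.000
b n=4 travel(cm)/row [0.0, 0.0, 0.0] ang/row [-0.0152, 0.0864, -0.0864] -> p [560. 200. 240.] q [-0.36  0.47 -0.06  1.66 -0.04  1.03 -0.39] err 0.000
c n=4 travel(cm)/row [-4.25, 0.0, 0.0] ang/row [0.0, 0.0, 0.0] -> p [560.  30. 240.] q [-0.08  0.42 -0.04  1.74 -0.04  1.   -0.09] err 0.000
```

```bash
python3 -m handwheel '{"travel":[[-0.49,0.09,-0.4],[-0.49,0.09,-0.4],[-0.49,0.09,-0.4],[-0.49,0.09,-0.4],[-0.49,0.09,-0.4],[-0.49,0.09,-0.4],[-0.49,0.09,-0.4],[0,0,0],[0,0,0],[0,0,0],[0,0,0],[0,0,0]],"angular":[[0,0.1122,0],[0,0.1122,0],[0,0.1122,0],[0,0.1122,0],[0,0.1122,0],[0,0.1122,0],[0,0.1122,0],[-0.0152,0.0864,-0.0864],[-0.0152,0.0864,-0.0864],[-0.0152,0.0864,-0.0864],[-0.0152,0.0864,-0.0864],[0,0,0]],"hand":[40,40,40,40,40,40,40,40,40,40,40,40]}' 
python3 -m handwheel '{"travel":[[-4.25,0,0],[-4.25,0,0],[-4.25,0,0],[-4.25,0,0],[0,0,0],[0,0,0],[0,0,0],[0,0,0]],"angular":[[0,0,0],[0,0,0],[0,0,0],[0,0,0],[0,0,0],[0,0,0],[0,0,0],[0,0,0]],"hand":[40,40,40,40,40,40,40,40]}' 
python3 snap.py v13 >/dev/null
python3 - <<'E'
from plan import *
R3=np.array([[425.9,95.8],[516.5,97.5],[607.1,99.1],[697,100.7]])
k=r.get_calibration("wrist")
for d in r.regions_of("wrist","lid0"):
    F=feat(hullpts(d["region"])); g=ray(k,F[:2],44)[0,:2]
    m=np.r_[circ(30,46),circ(30,36),circ(10,63)]; x,res=fit([(k,d["region"])],m,g)
    i=np.linalg.norm(R3-x,axis=1).argmin(); print("ring",i,round(d["confidence"],2),"off",(x-R3[i]).round(1),"res",res.round(1),"ext",d["extent"])
E
```

```text
clock: 58.55
position: [560.9, 196.7, 241.3]
eef_rot: [-0.001, 0.708, 0.706, 0.0]
contact_force: [0.1, -0.7, -0.8]
grip_width: 0.842
clock: 59.35
position: [560.7, 32.0, 240.5]
eef_rot: [-0.001, 0.706, 0.708, 0.0]
contact_force: [0.5, -0.9, 1.0]
grip_width: 0.841
ring 3 0.93 off [-0.1  1.1] res [ 0.1  0.  -0.9  0.3  0.7 -0.3] ext [367.8, 74.8, 59.9, 63.6]
ring 1 0.88 off [-0.3 -3.3] res [ 0.  -0.1 -1.5 -0.9  1.4  1.6] ext [195.0, 81.8, 55.3, 57.9]
ring 2 0.78 off [-0.5  1.4] res [ 0.1 -0.1 -0.8 -0.4  0.5  0.8] ext [280.7, 80.4, 58.1, 54.0]
```

Run:
```python
from h import *
im=cv2.imread("pics/v13.png"); s=cv2.imread("pics/hh.png")
cv2.imwrite("pics/last.png",cv2.resize(im[60:170,170:440],(800,326),interpolation=cv2.INTER_CUBIC))
```

```text
(no output)
```

View pics/last.png

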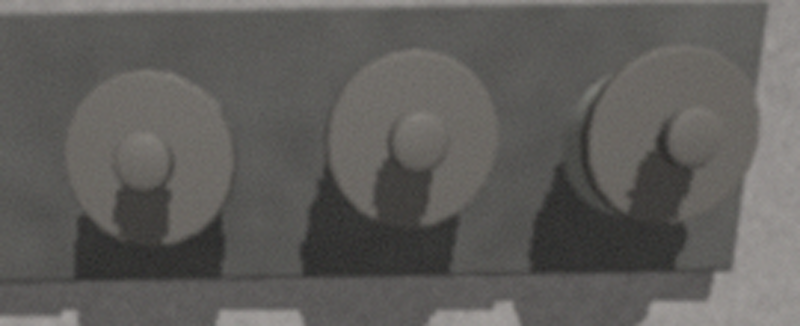

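All three discs show whole with their knobs up. As a level check I compare knob and disc centres with what level lids would project to.

```bash
python3 - <<'E'
from h import *
import pickle
s,c,im=pickle.load(open("v13.pkl","rb"))
f=lambda x,y: np.array([170+x/2.963,60+y/2.963])
for n,disc,knob in (("ring1",(150,157),(144,160)),("ring2",(414,138),(420,140)),("ring3",(672,133),(692,138))):
    p=ray(c,f(*disc),46)[0]; q=ray(c,f(*knob),60)[0]
    print(n,"disc top centre",p.round(1),"knob",q.round(1),"tilt rad",((q-p)[:2]/14).round(2))
E
python3 - <<'E'
from see import *
r.get_image("scene");r.get_image("side")
for q,x in(("cup",(412,-299.)),("bowl",(591,-266.)),("mat",(412,-297.)),("mug",(521,-499.)),("bottle",(651,-435.))): print("=>",locate(q,np.array(x)))
E
```

```text
ring1 disc top centre [516.6  95.2  46. ] knob [516.6  94.8  60. ] tilt rad [-0.   -0.03]
ring2 disc top centre [607.7 101.7  46. ] knob [607.6 101.3  60. ] tilt rad [-0.   -0.03]
ring3 disc top centre [696.1 103.5  46. ] knob [696.9 102.1  60. ] tilt rad [ 0.06 -0.1 ]
cup scene 0.75 [ 440.6 -287.4] 0.5
cup side 0.65 [ 442.2 -281.6] 0.5
=> [ 441.1 -285.5]
bowl scene 0.75 [ 593.  -267.4] 0.5
=> [ 593.  -267.4]
mat scene 0.63 [ 410.7 -326.3] 10.4
mat side 0.91 [ 410.2 -298. ] 1.5
=> [ 410. -302.]
mug scene 0.9 [ 521.  -499.3] 1.0
mug side 0.77 [ 521.4 -500.9] 1.4
=> [ 521.3 -499.8]
bottle scene 0.91 [ 651.3 -436.8] 0.3
bottle side 0.58 [ 652.9 -433.7] 1.2
=> [ 651.8 -435.9]
```

The lids are level (within about 0.1 rad, at click accuracy). The cup was knocked about 30 mm aside after I placed it, but it fits an upright model wholly on the mat (31 mm off centre plus 29 mm foot, against 65 mm). I confirm that it rests there and hand in.

Run:
```python
from see import *
r.get_image("scene");r.get_image("side")
M["cup"]=M["cup"]+[0,0,3]
x=locate("cup",np.array([441,-285.])); print(x,"off mat",np.linalg.norm(x-[412.7,-297.3]))
b=locate("bowl",np.array([591,-266.])); print(b)
k=r.get_calibration("scene")
for n in("scene","side"):
    k=r.get_calibration(n)
    for d in r.regions_of(n,"tile0"):
        g=ray(k,feat(hullpts(d["region"]))[:2],15)[0]; print(n,"tile?",round(d["confidence"],2),d["extent"],"from bowl",np.linalg.norm(g[:2]-[591.5,-266.8]).round(0))
s=r.read_state(); print(s["clock"],s["position"],s["contact_force"])
if np.linalg.norm(x-[412.7,-297.3])<38: print(r.close_job())
```

```text
cup scene 0.77 [ 443.1 -287. ] 0.2
cup side 0.78 [ 441.6 -283. ] 1.0
[ 442.  -285.6] off mat 31.503710962592507
bowl scene 0.93 [ 592.9 -267.4] 0.5
bowl side 0.55 [ 589.6 -265.2] 0.7
[ 591.4 -266.5]
scene tile? 0.63 [191.5, 252.5, 7.8, 7.7] from bowl 5.0
scene tile? 0.55 [205.7, 253.0, 8.3, 6.5] from bowl 27.0
scene tile? 0.54 [184.1, 238.2, 7.6, 9.6] from bowl 43.0
scene tile? 0.52 [185.0, 245.3, 8.8, 7.8] from bowl 26.0
side tile? 0.47 [274.5, 256.8, 7.5, 7.1] from bowl 37.0
60.45 [560.7  30.  240.8] [ 0.3 -0.7  0.5]
the job is handed in; nothing more can be done
None
```

I tipped the tiles into the bowl, stood the cup upright on the mat, laid the three lids that were present in rings 1, 2 and 3, and handed the job in at 60.5 s. No verdict was reported.

- **Lids:** all are knob up. From above they measured 3.3 mm (ring 1), 1.5 mm (ring 2) and 1.1 mm (ring 3) off the ring axis, against the 9 mm allowed. Rings 1 and 2 came out level to about 0.03 rad. Ring 3 read about 0.12 rad, right at the limit, but that came from hand-picked points. Its outline fits a level lid to within 1 px in the same picture.
- **Ring 1 lid:** the cameras disagreed on its offset. Against the other two lids, the scene camera put it about 5 mm off and the side camera about 3 mm.
- **Cup:** it was placed near the mat's centre but measured about 31 mm off afterwards, presumably the announced knock. It still fits an upright cup wholly on the mat and inside the 50 mm limit, so I left it there.
- **Tiles:** every tile the networks found was within 43 mm of the bowl's axis, and I saw none on the table. Tiles hide one another, so I could not count them all.
- **Bowl and bystanders:** the bowl was upright and had not moved. The mug and bottle were where they started. I measured the brush only at the start, but nothing went near it.

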